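# Hang the rinsed vial basket on the swivel hook to drain

### The arm

A 6-joint arm with a two-finger parallel gripper is mounted at the origin on the work surface. World frame = base frame: x ahead of the robot, y to its left, z up, the work surface at z = 0. Lengths are in mm, angles in rad, forces in N, time in s.
With the tool pointing down it reaches from about 275 to 750 mm from the base axis. Payload 10.2 kg.
Tool frame: the origin (TCP) lies at the very end of the fingers, on their centre line; the grasp point (between the pads) lies 19 mm behind it; z points along the fingers, y is the direction in which the jaws open and shut (so a half turn about z gives the same grasp; the last joint's range is limited). The gripper opens to 88 mm and grips with 3 to 60 N. Pads are 18 mm wide; open, the fingers measure 123 mm over their backs; the gripper's body (75 mm by 187 mm) begins 45 mm behind the grasp point.
Start: joints at [0.879, 0.313, 1.498, -0, 1.331, -0.223], TCP at [237.216, 468.358, 199.82] pointing down, gripper open.
Joint ranges: [-2.94, 2.94], [-0.97, 2.17], [0.19, 2.56], [-1.23, 4.37], [0.02, 3.11], [-2.88, 2.88]. Speed limits (rad/s): [2.39, 2.39, 3.01, 3.14, 3.14, 3.14].

### API

Orientations are given as a unit quaternion [x, y, z, w].
In Python, from cell import ctrl, capture gives the robot as it stands.
- The arm moves only by the tool move_arm, never from a script. Its argument "steps" is a list of rows, each an object with "slide": the shift along the tool's x, y, z in cm, a list of three; "rotation": the turn, a rotation vector about the tool's x, y, z in rad, a list of three; "hand": the opening, from -1 (shut) to 1 (fully open). A call has 1 to 20 rows; each row is the pose to reach, as a shift and turn from the pose measured when the call began, along the tool's axes at that moment; what a row does not reach only later rows make up. A row lasts 1/12 s, in which the tool goes at most 41.7 mm and 7.16 degrees, less where a joint would pass 70% of its speed; a pose out of reach is approached as far as the arm can. A call with a gripper value outside its range is refused whole. The fingers move at their own pace and stop on an object; the grip force is fixed at half the most. Time passes only in rows, so rows that repeat a pose let the fingers close. It gives the time, the measured TCP pose, the force and the opening at its end, in the units of the state.
- ctrl.observe(): the state, without advancing time (a new reading comes with each control period).
- capture(name): name is "scene" or "top"; returns a dict with "image" (400x640x3 uint8, red, green, blue), "depth" (400x640 float32, mm along the optical axis (not along the pixel's ray), 0 where there is no reading), "fx", "fy", "cx", "cy" (pixels), "xyz" and "orientation" of the camera in the world. Camera axes: x right, y down, z forward; pixel columns grow to the right and rows downward; lengths in mm; the calibration is good to about 2 mm. A picture is of the moment at which its call begins.
- ctrl.hand_in(): hands the job in, once; it reports no verdict.
The state is a dict: "time": time; "qpos": joint angles; "joint_vel": joint speeds; "joint_torque": joint torques, N m; "eef_pos": TCP position; "tcp_rot": TCP orientation; "force": force on the tool from outside, world axes, zero at the start; "ft_torque": the same for the moment, N m; "width": finger opening in mm.
Only numpy, scipy, OpenCV 4.12 (cv2) and the standard library are available. Lean on these libraries where they do the work, as an engineer would, in place of code of your own. Each camera call takes 0.05 s, during which the arm holds its last target.

### The job

First swing the stand's swivel hook round until it points over the middle of the blue drip tray (not the white rack of dry vials). Then lift the small wire basket of rinsed vials by its yellow tab, keep it upright, and hang it gently by its wire bail in the dip of the hook, so that it hangs still over the middle of the blue tray, and let go. Leave the beaker, the bottle and the spanner where they are.

Things in the scene. Friction and masses are not known exactly. Their poses are not given: they have to be found in the camera images.
- stand: Fixed stand: grey round foot 100 mm across and 18 mm high with an upright steel post 22 mm thick. Origin on the post's axis at bench level, z up; its yaw varies. The swivel hook turns about this post's axis; nothing of stand or hook is higher than 228 mm above the bench.
- hook (a joint): Swivel angle of the hook about the upright post, rad, range -2.6 to 2.6. At 0 the hook arm points along the stand's -x axis; it grows anticlockwise seen from above. Friction (about 0.15 N m) holds it where it is left, no spring.
- hook_saddle (a point): Middle of the hook's dip, where the bail must rest: centre line of the 10 mm round rod, 115 mm out from the post's axis, 190 mm above the bench. The arm leaves the post level at 205 mm, drops (85 to 105 mm out) to the flat dip 190 mm high (105 to 125 mm out), then runs out to the upturned tip. x of this frame points from tip to post, z up.
- hook_tip (a point): Centre line of the upturned orange tip of the hook, near its top: 152 mm out from the post's axis, 222 mm above the bench (its round top ends at 227.5 mm). The upright end is 11 mm thick and rises from about 193 mm; it can be pinched from above with the fingers either side of the arm.
- tray_center (a point): Centre of the square blue drip tray, 116 mm wide and 16 mm high, fixed on the bench beside the stand; this point is at rim height (16 mm). The tray centre lies about 105 to 125 mm from the post's axis, left or right of it.
- rack: White rack of clean dry vials, 110 x 110 mm, 44 mm high, fixed on the bench on the other side of the stand. Origin at the centre of its underside. Must not be dripped on.
- basket_tab (a point): Centre of the yellow grip tab on top of the wire basket, 158 mm above its underside: tab 16 mm (x) x 24 mm (y) x 45 mm tall (135 to 180 mm up). z up, y along the plane of the bail, x square to it. The basket is loose, about 0.3 kg, round, 72 mm across, 45 mm high, and carries vials.
- basket_peak (a point): Peak of the bail wire (wire centre), 134 mm above the basket's underside. The bail is 6 mm wire in the basket's y-z plane: legs at y = +-36 mm rise to 105 mm, then slope up to the peak under the tab. The hook passes through the window between bail and basket top (45 mm) along the basket's x, either way round. When hung, the peak rests 10 mm above hook_saddle.
- basket_base (a point): Centre of the basket's underside.
- beaker: Bystander: empty glass beaker, 68 mm across, 80 mm high, loose. Origin under its centre.
- bottle: Bystander: amber bottle, 72 mm across, 140 mm high, loose, beyond the stand. Origin under its centre.
- spanner: Bystander: steel spanner, 130 mm long, lying flat on the bench. Origin under its middle.
Not all that is in view belongs to the job. There is more than one size of the part that bears basket_tab; the job needs the smallest.

How it is judged:
By the outcome, as a careful person would: the job done as asked, in the order asked, and still so for the second after the job is handed in, with the robot touching nothing.
It also fails if it takes over 67 s, if anything falls off the work surface, if the arm or the gripper's body presses on something with over 40 N, if the wrist force passes 120 N, or if a joint passes its speed limit or range.

## Working session

There is one attempt and no reset: what is moved stays moved. The work goes in short steps, Python scripts to look and compute and a tool call to move; the robot and the scene stay as the last step left them, time stands still between calls to the robot, and variables do not carry over. Pictures are saved under pics/ and viewed, and the job is handed in when it is done.

Besides the shell and the picture viewer there is one more tool, called after "Emit:" in YAML: its name, and indented under it one key for each argument. move_arm: Moves the arm, as the interface text tells. Its arguments: {"type":"object","properties":{"steps":{"type":"array","items":{"type":"object","properties":{"slide":{"type":"array","items":{"type":"number"}},"rotation":{"type":"array","items":{"type":"number"}},"hand":{"type":"number"}}}}},"required":["steps"]}

```bash
mkdir -p pics; ls; python3 - <<'E'
from cell import ctrl, capture
import cv2, pickle
s=ctrl.observe(); print(s)
for n in ("scene","top"):
    c=capture(n); pickle.dump(c,open(f"{n}0.pkl","wb"))
    cv2.imwrite(f"pics/{n}0.png",c["image"][:,:,::-1]); print(n,c["fx"],c["cx"],c["cy"],c["xyz"],c["orientation"])
E
```

```text
pics
{'time': 0.0, 'qpos': array([ 8.78606198e-01,  3.13477267e-01,  1.49843800e+00, -1.55345325e-05,
        1.33102946e+00, -2.23393664e-01]), 'joint_vel': array([ 0.00019743,  0.00110409, -0.0007613 , -0.00019368, -0.00167472,
        0.00078863]), 'joint_torque': array([ 2.16124140e-04, -4.02215660e+01, -2.52271754e+01,  6.93973666e-02,
        3.52688972e-02, -1.45476197e-04]), 'eef_pos': array([237.01313942, 468.11133341, 199.24681761]), 'tcp_rot': array([ 2.32255864e-01,  9.72654490e-01, -6.09761966e-04, -2.92020952e-04]), 'force': array([ 0.92891578, -0.94639725, -0.3651045 ]), 'ft_torque': array([ 0.0016064 , -0.00384801,  0.02165899]), 'width': 88.13779429262836}
scene 502.6636666166594 330.18497183936296 198.17108403240172 [1468.75746062 -132.76330677  787.65708341] [ 0.67698621  0.56407265 -0.30555238 -0.36076234]
top 498.22446299245024 319.97375738299235 194.399754387851 [ 256.56675194    4.07321112 1472.34240045] [ 0.72565881 -0.6801025   0.07192608 -0.07554158]
```

View pics/scene0.png

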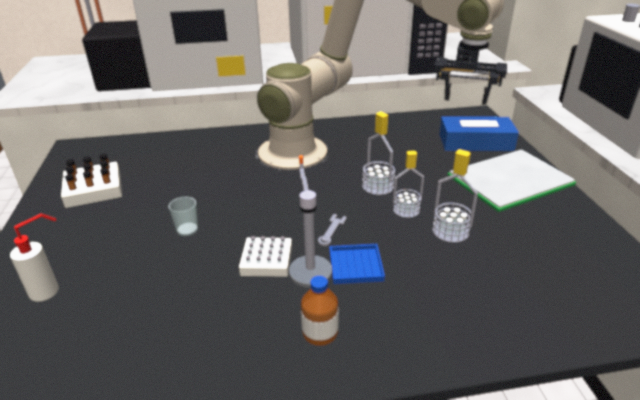

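View pics/top0.png

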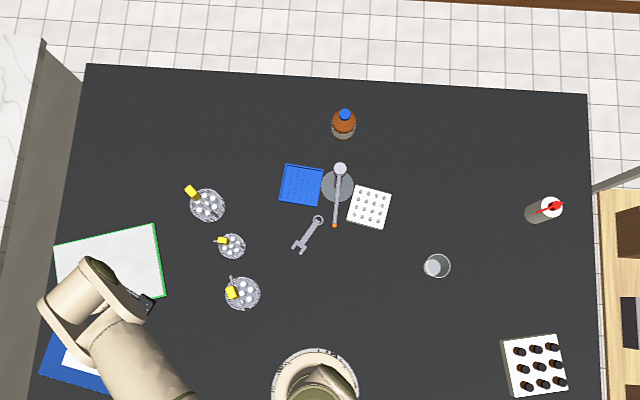

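The scene view shows three baskets with yellow tabs at (381,123), (411,160) and (461,162). The smallest is the middle one, at (411,160) here and (232,245) in the top view. The hook's orange tip is at (334,225) in the top view and points towards the robot. The blue tray is at (301,185), to the left of the post.

```bash
cat > h.py <<'E'
import numpy as np, cv2, pickle
from scipy.spatial.transform import Rotation as R
def ray(c,u,v):
    d=np.array([(u-c["cx"])/c["fx"],(v-c["cy"])/c["fy"],1.0])
    return np.array(c["xyz"]),R.from_quat(c["orientation"]).as_matrix()@d
def plane(c,u,v,z):
    o,d=ray(c,u,v); return o+d*(z-o[2])/d[2]
def cloud(c):
    v,u=np.mgrid[:400,:640]; z=c["depth"]
    P=np.stack([(u-c["cx"])/c["fx"]*z,(v-c["cy"])/c["fy"]*z,z],-1)
    W=P@R.from_quat(c["orientation"]).as_matrix().T+np.array(c["xyz"]); W[z==0]=np.nan; return W
def tri(c1,p1,c2,p2):
    o1,d1=ray(c1,*p1);o2,d2=ray(c2,*p2)
    A=np.stack([d1,-d2],1); t=np.linalg.lstsq(A,o2-o1,rcond=None)[0]
    a=o1+d1*t[0];b=o2+d2*t[1]; return (a+b)/2,np.linalg.norm(a-b)
def proj(c,P):
    q=R.from_quat(c["orientation"]).as_matrix().T@(np.array(P)-c["xyz"]); return q[0]/q[2]*c["fx"]+c["cx"],q[1]/q[2]*c["fy"]+c["cy"]
def blobs(c,lo,hi,amin=8):
    h=cv2.cvtColor(c["image"],cv2.COLOR_RGB2HSV); m=cv2.inRange(h,lo,hi)
    n,l,s,ce=cv2.connectedComponentsWithStats(m)
    return [(s[i],ce[i],l==i) for i in range(1,n) if s[i][4]>=amin]
E
python3 - <<'E'
from h import *
np.set_printoptions(precision=1,suppress=True)
for n in ("scene","top"):
    c=pickle.load(open(f"{n}0.pkl","rb")); W=cloud(c)
    for nm,lo,hi in (("yellow",(20,140,120),(33,255,255)),("blue",(105,150,90),(125,255,255)),("orange",(5,150,150),(17,255,255))):
        for s,ce,m in blobs(c,lo,hi):
            w=W[m]; print(n,nm,s,ce,np.nanmedian(w,0),np.nanmin(w,0),np.nanmax(w,0))
    v=c["image"]
    x0,y0=((280,100) if n=="scene" else (180,150))
    cv2.imwrite(f"pics/{n}z.png",cv2.resize(v[y0:y0+150,x0:x0+200,::-1],None,fx=4,fy=4,interpolation=cv2.INTER_CUBIC))
E
```

```text
scene yellow [325   7   7  17  78] [327.1  13.3] [-537.2  211.6  305.3] [-557.7  202.7  267.7] [-522.5  229.1  328.5]
scene yellow [217  56  28  20 476] [230.5  65.6] [-546.  -181.1  117.9] [-563.2 -232.7   79. ] [-529.6 -129.6  156.6]
scene yellow [376 112  12  22 237] [381.3 122.6] [270.9 218.3 207.3] [-231.3  206.4   -2.1] [281.9 386.4 230.9]
scene yellow [406 150  11  18 176] [410.9 158.5] [399.8 265.9 158.2] [ 57.5 252.9  -5.3] [406.1 399.4 180.1]
scene yellow [454 150  17  25 320] [461.1 161.3] [513.4 345.8 208.7] [ 90.6 332.6  -6. ] [525.8 564.  231. ]
scene blue [ 441  116   77   35 1952] [479.  134.6] [ 99.5 605.   52.6] [-181.4  492.    -7.3] [137.  744.6  70.9]
scene blue [ 329  244   56   40 1911] [356.1 263.4] [590.   81.5   2.9] [505.8  17.7  -5.1] [657.4 149.6  17.2]
scene blue [311 276  17  16 216] [318.8 283.4] [782.2 -35.2 137.1] [760.7 -50.1 125.9] [794.3 -19.1 140. ]
scene orange [299 156   4   7  18] [300.5 158.6] [448.6 -22.6 219.1] [ 78.3 -26.3  22.6] [451.2  12.1 225.9]
scene orange [303 293  33  22 524] [318.8 303.7] [797.1 -39.2  98.6] [774.  -67.1  84.4] [8
[... 177 characters left out ...]
1 266.2 178.2] [384.7 256.3  35.6] [417.  290.5 186.9]
top yellow [225 286  13  13 108] [230.8 292.1] [261.9 221.2 230.2] [247.3 208.7 190.9] [276.4 235.9 235.7]
top blue [340 108  10  12  96] [344.5 113.7] [777.3 -34.6 139.1] [761.9 -47.7  -2.5] [850.9 -21.  145.4]
top blue [ 278  163   46   44 1499] [300.5 184.7] [592.9  81.7   5.4] [528.4  17.6  -8. ] [659.4 145.8  26.7]
top blue [  38  332   72   63 1457] [ 66.8 368.3] [ 25.9 684.6  69.2] [-23.2 545.5  58.3] [124.9 743.9  78.6]
top orange [333 113  23  19 251] [343.3 123.1] [760.4 -32.9 100.9] [742.8 -67.5  81.6] [790.5  -2.5 122.7]
top orange [332 224   5   4  14] [333.9 225.3] [444.7 -21.3 224.1] [438.8 -32.    0.6] [481.3 -16.2 231.1]
```

View pics/scenez.png

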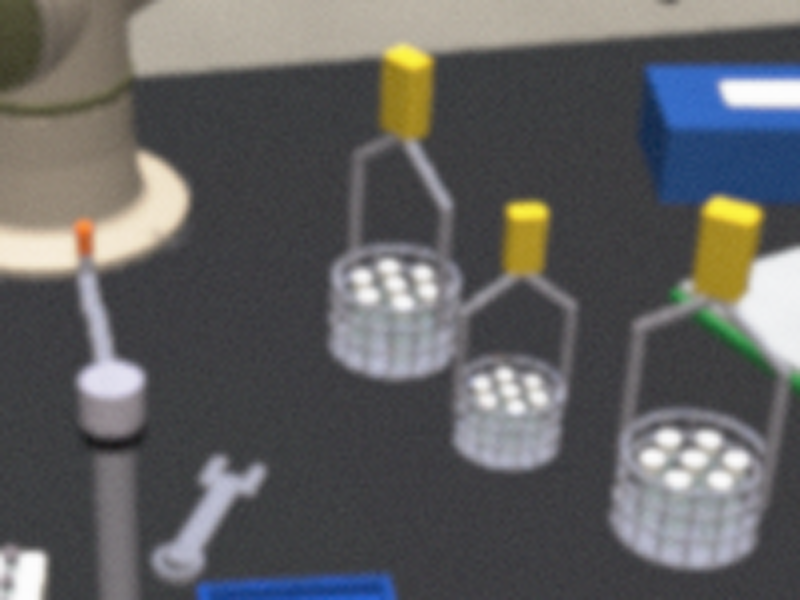

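View pics/topz.png

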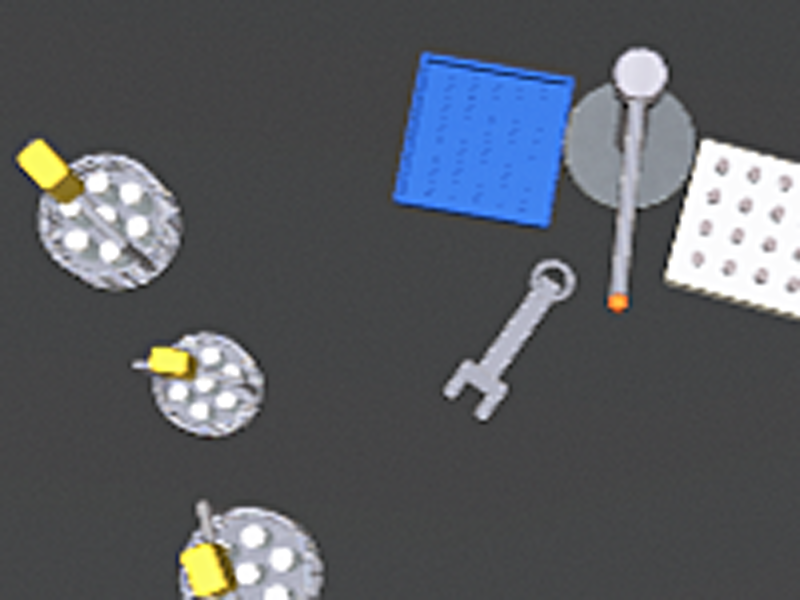

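```bash
python3 - <<'E'
from h import *
np.set_printoptions(precision=1,suppress=True)
S=pickle.load(open("scene0.pkl","rb"));T=pickle.load(open("top0.pkl","rb"))
# basket
print("shoulders",plane(S,280+465/4,100+312/4,105),plane(S,280+572/4,100+305/4,105))
print("top shoulderL",plane(T,180+138/4,150+363/4,105))
# tab top face
for lo in [(22,140,200)]:
  for s,ce,m in blobs(T,lo,(33,255,255)):
    if 215<ce[0]<232 and ce[1]<250:
        r=cv2.minAreaRect(cv2.findContours(m.astype(np.uint8),0,1)[0][0]); print("tab rect",r,[plane(T,u,v,180)for u,v in cv2.boxPoints(r)], plane(T,*r[0],180))
b=[x for x in blobs(T,(20,140,120),(33,255,255)) if 215<x[1][0]<232 and x[1][1]<250][0]
a=[x for x in blobs(S,(20,140,120),(33,255,255)) if 400<x[1][0]<420][0]
print("tab",tri(S,a[1],T,b[1]),"S158",plane(S,*a[1],158),"T168",plane(T,*b[1],168))
# tray
for c in (S,T):
  x=[x for x in blobs(c,(105,150,60),(125,255,255),1000) if 280<x[1][0]<380][0]
  r=cv2.minAreaRect(cv2.findContours(x[2].astype(np.uint8),0,1)[0][0])
  p=cv2.approxPolyDP(cv2.convexHull(cv2.findContours(x[2].astype(np.uint8),0,1)[0][0]),4,True)[:,0]
  print("tray",[plane(c,u,v,16)[:2] for u,v in p],"rect",plane(c,*r[0],16))
t=[x for x in blobs(S,(5,150,150),(17,255,255)) if x[1][1]<200][0][1]
u=[x for x in blobs(T,(5,150,150),(17,255,255)) if x[1][1]>200][0][1]
print("tip",tri(S,t,T,u),plane(S,*t,221),plane(T,*u,227))
# post cap top
for z in (215,220,228): print("cap",z,plane(T,180+640/4,150+73/4,z),plane(S,280+112/4,100+378/4,z))
print("foot",plane(T,180+630/4,150+145/4,18))
W=cloud(T); print("cap z",np.nanmedian(W[165:171,337:343].reshape(-1,3),0)); print(proj(T,[592,82,16]))
E
```

```text
shoulders [394.1 230.9 105. ] [398.8 302.2 105. ]
top shoulderL [397.2 301.6 105. ]
tab rect ((222.0, 240.0), (6.0, 8.0), 90.0) [array([399.8, 277.3, 180. ]), array([401.2, 256.5, 180. ]), array([385.6, 254.9, 180. ]), array([384.3, 275.6, 180. ])] [392.7 266.1 180. ]
tab (array([394.4, 268. , 159.5]), np.float64(3.636744385390008)) S158 [392.1 266.9 158. ] T168 [393.9 268.  168. ]
tray [array([547.5, 143.3]), array([669.8, 125.1]), array([655.7,  14.5]), array([530.1,  30.2])] rect [603.5  79.8  16. ]
tray [array([655.3, 130.6]), array([640.7,  17.4]), array([529. ,  31.2]), array([542.8, 145.6])] rect [590.7  82.   16. ]
tip (array([444.5, -22.1, 217. ]), np.float64(1.4895972219602076)) [451.7 -23.6 221. ] [443.1 -21.2 227. ]
cap 215 [595.8 -28.4 215. ] [596.6 -26.9 215. ]
cap 220 [594.4 -28.3 220. ] [604.2 -27.8 220. ]
cap 228 [592.3 -28.1 228. ] [616.4 -29.3 228. ]
foot [592.8 -29.1  18. ]
cap z [598.  -27.  215.4]
(np.float64(300.4835421017935), np.float64(184.32046958429876))
```

```bash
cat > d.py <<'E'
import sys; from h import *
from cell import ctrl
np.set_printoptions(precision=3,suppress=True)
def delta(*wps):
    s=ctrl.observe(); R0=R.from_quat(s["tcp_rot"]); p0=np.array(s["eef_pos"])
    y=R0.as_matrix()[:,1]; print("t",s["time"],"p",p0,"yaw",np.degrees(np.arctan2(y[1],y[0])),"w",s["width"],"F",s["force"],"q",s["qpos"])
    for x,yy,z,yaw in wps:
        a=np.radians(yaw); Y=np.array([np.cos(a),np.sin(a),0]);Z=np.array([0,0,-1.]);X=np.cross(Y,Z)
        Rt=R.from_matrix(np.stack([X,Y,Z],1))
        print((x,yy,z,yaw),"slide",np.round(R0.inv().apply(np.array([x,yy,z])-p0)/10,2),"rot",np.round((R0.inv()*Rt).as_rotvec(),3))
E
python3 - <<'E'
from d import *
delta((237,468,290,63.1),(444,-22,290,88),(444,-22,250,88))
E
```

```text
t 0.1 p [237.044 468.169 199.341] yaw 63.13890302053877 w 88.12399467745902 F [-0.705 -0.463 -0.46 ] q [ 0.879  0.313  1.498  0.     1.331 -0.223]
(237, 468, 290, 63.1) slide [-0.   -0.03 -9.07] rot [-0.001 -0.     0.001]
(444, -22, 290, 88) slide [-40.61 -34.39  -9.04] rot [-0.001 -0.    -0.434]
(444, -22, 250, 88) slide [-40.61 -34.38  -5.04] rot [-0.001 -0.    -0.434]
```

Emit:
move_arm:
  steps:
    - {"slide":[0,0,-4],"rotation":[0,0,0],"hand":1}
    - {"slide":[0,0,-8],"rotation":[0,0,0],"hand":1}
    - {"slide":[-2,-1.7,-9],"rotation":[0,0,-0.03],"hand":1}
    - {"slide":[-4.5,-3.8,-9],"rotation":[0,0,-0.05],"hand":1}
    - {"slide":[-7,-5.9,-9],"rotation":[0,0,-0.08],"hand":1}
    - {"slide":[-9.5,-8,-9],"rotation":[0,0,-0.11],"hand":1}
    - {"slide":[-12,-10.2,-9],"rotation":[0,0,-0.14],"hand":1}
    - {"slide":[-14.5,-12.3,-9],"rotation":[0,0,-0.17],"hand":1}
    - {"slide":[-17,-14.4,-9],"rotation":[0,0,-0.2],"hand":1}
    - {"slide":[-19.5,-16.5,-9],"rotation":[0,0,-0.23],"hand":1}
    - {"slide":[-22,-18.6,-9],"rotation":[0,0,-0.26],"hand":1}
    - {"slide":[-24.5,-20.7,-9],"rotation":[0,0,-0.29],"hand":1}
    - {"slide":[-27,-22.9,-9],"rotation":[0,0,-0.32],"hand":1}
    - {"slide":[-30,-25.4,-9],"rotation":[0,0,-0.35],"hand":1}
    - {"slide":[-33,-28,-9],"rotation":[0,0,-0.38],"hand":1}
    - {"slide":[-36,-30.5,-9],"rotation":[0,0,-0.41],"hand":1}
    - {"slide":[-38.5,-32.6,-9],"rotation":[0,0,-0.434],"hand":1}
    - {"slide":[-40,-34,-8],"rotation":[0,0,-0.434],"hand":1}
    - {"slide":[-40.6,-34.4,-6],"rotation":[0,0,-0.434],"hand":1}
    - {"slide":[-40.6,-34.4,-5],"rotation":[0,0,-0.434],"hand":1}

```text
time: 1.77
eef_pos: [443.7, -23.7, 247.4]
tcp_rot: [0.019, 1.0, -0.0, -0.002]
force: [0.0, 0.7, -1.3]
width: 88.1
```

```bash
python3 - <<'E'
from d import *
delta((444,-22,250,88),(444,-22,200,88))
from cell import capture
for n in ("scene","top"):
    c=capture(n); v=c["image"]; x0,y0=((240,80) if n=="scene" else (250,130))
    cv2.imwrite(f"pics/{n}1.png",cv2.resize(v[y0:y0+150,x0:x0+200,::-1],None,fx=4,fy=4,interpolation=cv2.INTER_CUBIC))
E
```

```text
t 1.7667 p [443.744 -23.673 247.425] yaw 87.8576823575474 w 88.07398303079799 F [ 0.035  0.679 -1.273] q [-0.317  0.101  1.635 -0.001  1.409 -1.85 ]
(444, -22, 250, 88) slide [-0.02  0.17 -0.26] rot [-0.    -0.003 -0.002]
(444, -22, 200, 88) slide [-0.04  0.17  4.74] rot [-0.    -0.003 -0.002]
```

View pics/scene1.png

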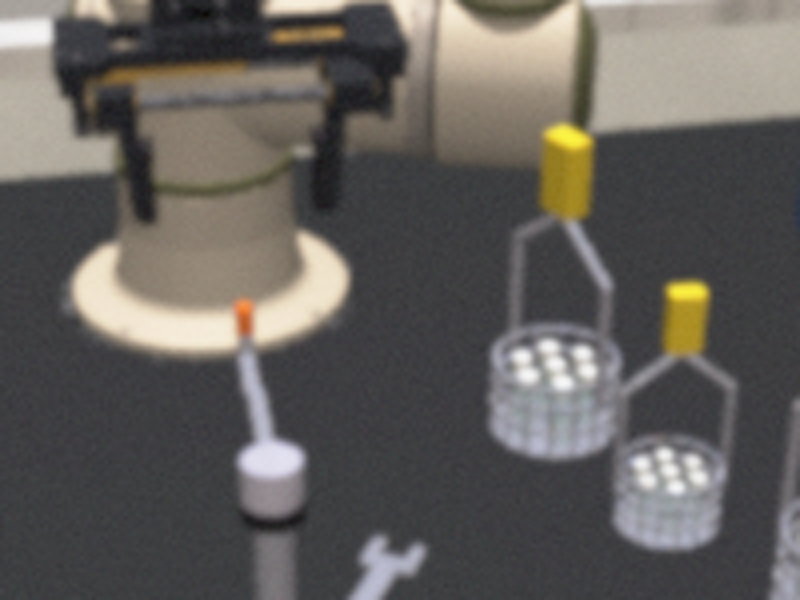

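```bash
python3 - <<'E'
from d import *
S=pickle.load(open("scene0.pkl","rb"))
for P in ([443.7,-23.7,247.4],[443.7,20,247.4],[443.7,-67.7,247.4],[444,-22,227]):
    u,v=proj(S,P); print((u-240)*4,(v-80)*4)
E
```

```text
238.2882618776457 267.3317298217984
313.3730800582373 260.6272536410453
161.8587368894 274.15627760930886
242.68208246723543 298.57925335867276
```

View pics/top1.png

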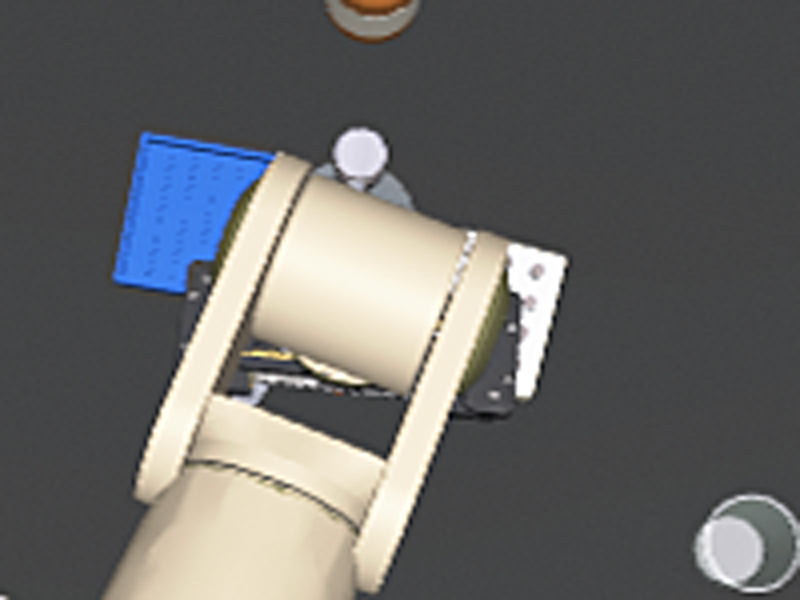

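```bash
python3 - <<'E'
from d import *
from cell import capture
delta((444,-22,200,88))
c=capture("scene"); pickle.dump(c,open("scene2.pkl","wb")); W=cloud(c)
for zu,zv in ((145,205),(145,195),(148,213),(140,180),(325,195),(325,203),(325,185),(240,30),(243,318)):
    u,v=240+zu/4,80+zv/4; print(zu,zv,W[int(round(v)),int(round(u))])
m=(W[...,0]>380)&(W[...,0]<520)&(abs(W[...,1]+22)<100)&(W[...,2]>150)
v,u=np.nonzero(m); P=W[m]
for lo in range(200,340,10):
    k=(P[:,2]>lo)&(P[:,2]<=lo+10); print(lo,k.sum(), P[k].min(0) if k.any() else '',P[k].max(0) if k.any() else '')
E
```

```text
t 1.8667 p [443.097 -22.25  247.935] yaw 87.95406961861661 w 88.18993622561293 F [-0.046 -0.204  0.451] q [-0.315  0.1    1.635 -0.001  1.411 -1.85 ]
(444, -22, 200, 88) slide [-0.11  0.03  4.79] rot [ 0.    -0.004 -0.001]
145 205 [453.421 -75.482 296.982]
145 195 [454.787 -75.239 302.476]
148 213 [451.49  -73.486 290.969]
140 180 [455.274 -76.811 312.5  ]
325 195 [452.713  25.509 292.235]
325 203 [454.119  25.205 287.976]
325 185 [457.002  24.966 301.678]
240 30 [465.476 -19.489 397.108]
243 318 [449.078 -22.336 215.62 ]
200 30 [441.631 -29.605 200.001] [519.644 -17.767 209.727]
210 20 [444.421 -27.261 210.088] [450.748 -17.261 219.865]
220 11 [444.615 -26.763 220.382] [452.043 -16.868 225.171]
230 0  
240 0  
250 0  
260 0  
270 0  
280 25 [448.373 -80.241 283.973] [456.847  34.292 289.82 ]
290 51 [447.755 -80.157 290.006] [457.911  34.229 299.372]
300 63 [442.871 -81.783 300.012] [458.815  34.806 309.684]
310 58 [442.86  -83.01  310.034] [458.04   37.034 319.944]
320 83 [431.063 -84.103 320.127] [458.654  36.87  329.991]
330 54 [430.027 -85.434 330.026] [459.768  39.547 339.742]
```

Emit:
move_arm:
  steps:
    - {"slide":[0,0,0],"rotation":[0,0,0],"hand":-0.6}
    - {"slide":[0,0,0],"rotation":[0,0,0],"hand":-0.6}
    - {"slide":[0,0,0],"rotation":[0,0,0],"hand":-0.6}
    - {"slide":[0,0,0],"rotation":[0,0,0],"hand":-0.6}
    - {"slide":[0,0,0],"rotation":[0,0,0],"hand":-0.6}
    - {"slide":[0,0,0],"rotation":[0,0,0],"hand":-0.6}

```text
time: 2.42
eef_pos: [443.6, -22.0, 249.4]
tcp_rot: [0.017, 1.0, -0.0, -0.001]
force: [0.0, -0.4, -0.0]
width: 50.1
```

```bash
python3 - <<'E'
from d import *
from cell import capture
delta((444,-22,200,88))
c=capture("scene"); W=cloud(c)
m=(W[...,0]>380)&(W[...,0]<520)&(abs(W[...,1]+22)<100)&(W[...,2]>150)
P=W[m]
for lo in range(200,380,10):
    k=(P[:,2]>lo)&(P[:,2]<=lo+10); print(lo,k.sum(), P[k].min(0) if k.any() else '',P[k].max(0) if k.any() else '')
v=c["image"]; cv2.imwrite(f"pics/scene3.png",cv2.resize(v[60:210,240:440,::-1],None,fx=4,fy=4,interpolation=cv2.INTER_CUBIC))
E
```

```text
t 2.4167 p [443.585 -22.015 249.45 ] yaw 88.00302408011014 w 50.12873339146689 F [ 0.03  -0.392 -0.023] q [-0.314  0.098  1.633 -0.001  1.412 -1.85 ]
(444, -22, 200, 88) slide [-0.05  0.01  4.94] rot [-0.001 -0.002  0.   ]
200 31 [443.664 -29.619 200.527] [519.537 -17.605 209.6  ]
210 19 [440.595 -26.651 210.682] [452.245 -17.167 219.326]
220 11 [442.36  -26.679 220.282] [450.625 -16.974 225.584]
230 0  
240 0  
250 0  
260 0  
270 0  
280 18 [448.44  -58.153 285.834] [458.291  13.695 289.855]
290 58 [434.333 -61.985 290.595] [457.01   16.245 299.249]
300 57 [436.129 -62.044 300.439] [459.503  16.979 309.804]
310 59 [448.312 -63.552 310.058] [460.482  16.753 319.99 ]
320 68 [434.519 -64.622 320.271] [460.145  19.335 329.829]
330 65 [435.66  -64.598 330.018] [458.968  19.836 339.756]
340 24 [420.866 -65.897 340.051] [459.454  56.754 348.469]
350 109 [ 417.286 -109.022  350.39 ] [484.626  61.158 359.955]
360 361 [ 417.729 -108.787  360.035] [483.912  61.379 369.983]
370 284 [ 445.208 -113.826  370.027] [486.156  67.462 379.896]
```

View pics/scene3.png

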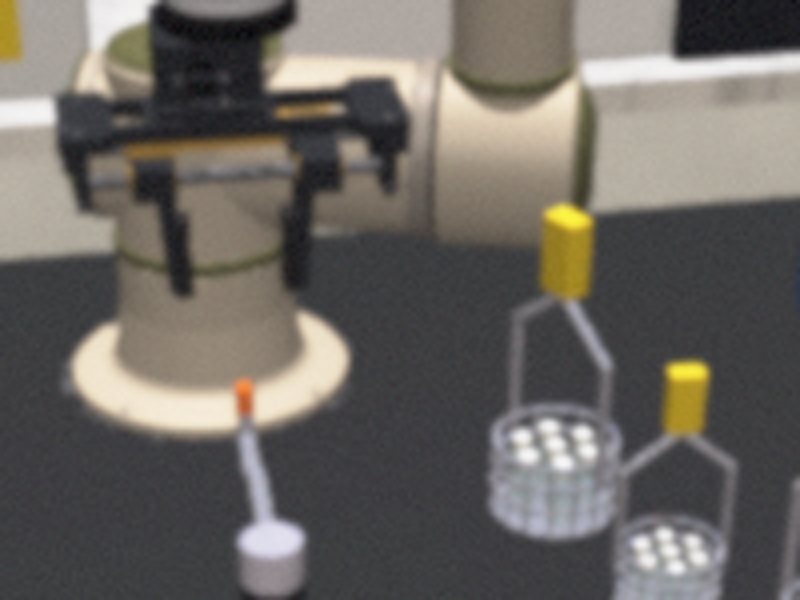

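```bash
python3 - <<'E'
from d import *
S=pickle.load(open("scene0.pkl","rb")); W=cloud(S)
m=(abs(W[...,0]-237)<90)&(abs(W[...,1]-468)<110)&(W[...,2]>120)
P=W[m]
for lo in range(150,340,10):
    k=(P[:,2]>lo)&(P[:,2]<=lo+10); print(lo,k.sum(), P[k].min(0) if k.any() else '',P[k].max(0) if k.any() else '')
E
```

```text
150 0  
160 0  
170 0  
180 0  
190 0  
200 0  
210 0  
220 0  
230 16 [214.878 413.498 232.477] [271.819 513.547 239.994]
240 35 [213.578 413.558 240.068] [274.962 515.912 249.79 ]
250 43 [214.205 411.249 250.262] [276.769 516.586 259.868]
260 40 [215.243 410.36  260.102] [277.471 515.826 269.713]
270 51 [207.461 408.445 270.074] [275.397 517.905 279.895]
280 35 [209.524 408.328 280.309] [279.064 518.474 289.978]
290 23 [213.839 378.06  290.015] [303.321 526.878 299.923]
300 91 [195.799 375.463 300.291] [308.607 544.062 309.948]
310 279 [184.989 374.896 310.204] [309.133 546.687 319.986]
320 179 [216.419 371.005 320.332] [312.4   534.216 329.928]
330 292 [194.629 371.75  330.452] [314.77  556.663 339.997]
```

Emit:
move_arm:
  steps:
    - {"slide":[0,0,2],"rotation":[0,0,0],"hand":-0.5}
    - {"slide":[0,0,4],"rotation":[0,0,0],"hand":-0.5}
    - {"slide":[0,0,4.9],"rotation":[0,0,0],"hand":-0.5}
    - {"slide":[0,0,4.9],"rotation":[0,0,0],"hand":-0.5}
    - {"slide":[0,0,4.9],"rotation":[0,0,0],"hand":-0.5}

```text
time: 2.88
eef_pos: [443.6, -22.1, 200.8]
tcp_rot: [0.017, 1.0, -0.0, -0.001]
force: [-0.2, 1.1, 1.4]
width: 21.9
```

```bash
python3 - <<'E'
from d import *
from cell import capture
delta((444,-22,200,88))
c=capture("scene"); W=cloud(c)
m=(W[...,0]>380)&(W[...,0]<520)&(abs(W[...,1]+22)<100)&(W[...,2]>150)
P=W[m]
for lo in range(200,320,10):
    k=(P[:,2]>lo)&(P[:,2]<=lo+10); print(lo,k.sum(), P[k].min(0) if k.any() else '',P[k].max(0) if k.any() else '')
v=c["image"]; cv2.imwrite(f"pics/scene4.png",cv2.resize(v[90:190,250:380,::-1],None,fx=6,fy=6,interpolation=cv2.INTER_CUBIC))
E
```

```text
t 2.8833 p [443.629 -22.076 200.847] yaw 87.99982006555062 w 21.910790830170768 F [-0.246  1.055  1.354] q [-0.314  0.134  1.721 -0.001  1.289 -1.85 ]
(444, -22, 200, 88) slide [-0.04  0.01  0.08] rot [-0.    -0.002 -0.   ]
200 27 [444.697 -29.675 200.077] [519.168 -17.565 209.895]
210 19 [443.726 -26.708 210.004] [452.685 -16.865 219.599]
220 11 [442.918 -26.622 220.536] [449.869 -16.879 224.416]
230 13 [449.282 -42.838 235.778] [456.232  -1.097 239.697]
240 46 [447.559 -47.312 240.013] [458.137   0.949 249.96 ]
250 55 [443.277 -48.571 250.169] [459.961   2.178 259.758]
260 53 [438.955 -48.711 260.001] [458.467   4.186 269.389]
270 59 [448.932 -50.109 270.112] [460.171   4.466 279.631]
280 69 [432.177 -51.911 280.082] [459.946   4.767 289.883]
290 20 [434.084 -51.293 290.026] [458.735   4.556 295.677]
300 74 [ 424.203 -109.235  300.818] [484.331  62.052 309.847]
310 342 [ 418.414 -108.866  310.13 ] [485.071  61.107 319.931]
```

View pics/scene4.png

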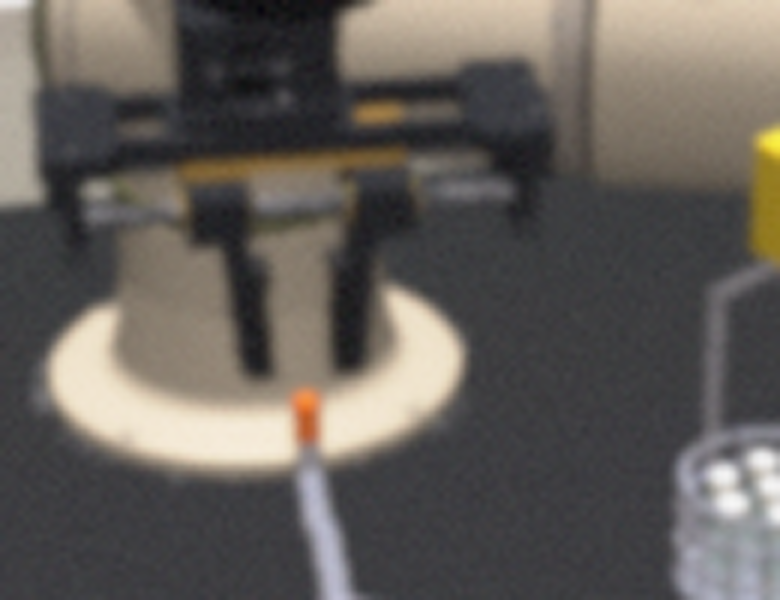

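Emit:
move_arm:
  steps:
    - {"slide":[0,0,0],"rotation":[0,0,0],"hand":-0.95}
    - {"slide":[0,0,0],"rotation":[0,0,0],"hand":-0.95}
    - {"slide":[0,0,0],"rotation":[0,0,0],"hand":-0.95}
    - {"slide":[0,0,0],"rotation":[0,0,0],"hand":-0.95}

```text
time: 3.27
eef_pos: [444.0, -22.2, 201.7]
tcp_rot: [0.017, 1.0, -0.001, -0.0]
force: [0.4, -0.4, -0.4]
width: 2.9
```

Emit:
move_arm:
  steps:
    - {"slide":[0,0,-0.3],"rotation":[0,0,0],"hand":0}
    - {"slide":[0,0,-0.3],"rotation":[0,0,0],"hand":0}
    - {"slide":[0,0,-0.3],"rotation":[0,0,0],"hand":0}
    - {"slide":[0,0,-0.3],"rotation":[0,0,0],"hand":0}
    - {"slide":[0,0,0.8],"rotation":[0,0,0],"hand":0}
    - {"slide":[0,0,2],"rotation":[0,0,0],"hand":0}
    - {"slide":[0,0,3],"rotation":[0,0,0],"hand":0}
    - {"slide":[0,0,3.3],"rotation":[0,0,0],"hand":0}
    - {"slide":[0,0,3.3],"rotation":[0,0,0],"hand":0}

```text
time: 4.02
eef_pos: [443.7, -22.1, 168.1]
tcp_rot: [0.017, 1.0, -0.0, -0.001]
force: [0.5, 0.0, 0.8]
width: 43.9
```

```bash
python3 - <<'E'
from d import *
from cell import capture
delta((444,-22,200,88))
c=capture("scene")
v=c["image"]; cv2.imwrite(f"pics/scene5.png",cv2.resize(v[90:190,250:380,::-1],None,fx=6,fy=6,interpolation=cv2.INTER_CUBIC))
E
```

```text
t 4.0167 p [443.718 -22.144 168.148] yaw 88.00136593842734 w 43.94659130686729 F [0.477 0.05  0.814] q [-0.314  0.166  1.773 -0.001  1.204 -1.85 ]
(444, -22, 200, 88) slide [-0.02  0.01 -3.19] rot [-0.001 -0.002  0.   ]
```

View pics/scene5.png

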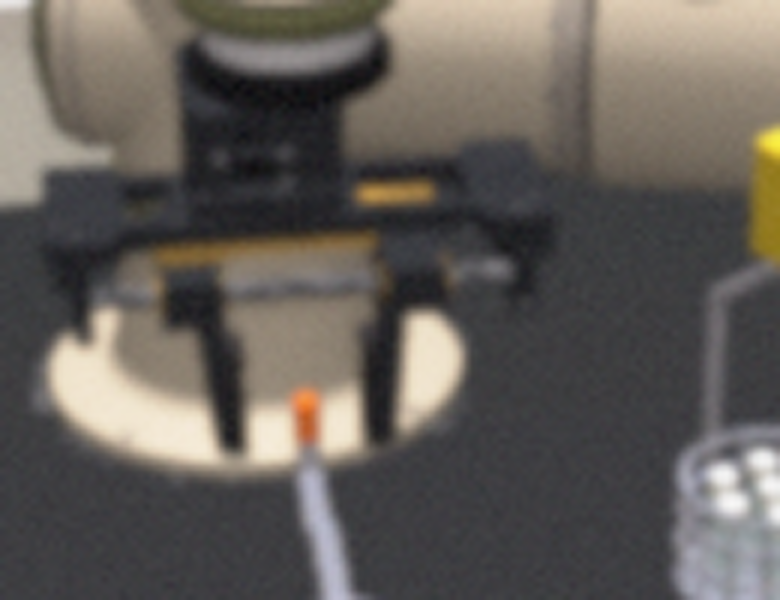

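The fingertips, at zoom (232,445) and (380,440), now stand either side of the orange tip at (306,415). The real fingers are about 35 mm higher than the reported z. Now I'll close on the tip.

Emit:
move_arm:
  steps:
    - {"slide":[0,0,0],"rotation":[0,0,0],"hand":-1}
    - {"slide":[0,0,0],"rotation":[0,0,0],"hand":-1}
    - {"slide":[0,0,0],"rotation":[0,0,0],"hand":-1}
    - {"slide":[0,0,0],"rotation":[0,0,0],"hand":-1}
    - {"slide":[0,0,0],"rotation":[0,0,0],"hand":-1}
    - {"slide":[0,0,0],"rotation":[0,0,0],"hand":-1}
    - {"slide":[0,0,0],"rotation":[0,0,0],"hand":-1}

```text
time: 4.65
eef_pos: [444.1, -22.2, 168.9]
tcp_rot: [0.017, 1.0, -0.0, -0.0]
force: [0.1, 0.9, 1.7]
width: 9.6
```

```bash
python3 - <<'E'
from d import *
P=np.array([595.3,-28.2]); p=ctrl.observe()["eef_pos"]; d=p[:2]-P; r=np.hypot(*d); a0=np.degrees(np.arctan2(d[1],d[0])); print(r,a0)
T=np.array([591.2,81.9]); at=np.degrees(np.arctan2(*(T-P)[::-1])); print("tray ang",at,np.hypot(*(T-P)))
w=[]
n=17
for i in range(1,n+1):
    a=a0+(at-a0)*i/n; x,y=P+r*np.array([np.cos(np.radians(a)),np.sin(np.radians(a))]); w.append((round(x,1),round(y,1),round(p[2],1),round(88+(a-a0),1)))
delta(*w)
E
```

```text
151.3150776708133 177.72670727733657
tray ang 92.13264486052942 110.17631324381843
t 4.65 p [444.104 -22.198 168.926] yaw 88.00429107741702 w 9.6260194064188 F [0.112 0.909 1.676] q [-0.314  0.165  1.772 -0.001  1.205 -1.85 ]
(np.float64(445.2), np.float64(-9.0), np.float64(168.9), np.float64(83.0)) slide [-0.06  1.32  0.  ] rot [-0.001 -0.     0.087]
(np.float64(447.5), np.float64(4.1), np.float64(168.9), np.float64(77.9)) slide [-0.25  2.64  0.  ] rot [-0.001 -0.     0.176]
(np.float64(450.9), np.float64(17.0), np.float64(168.9), np.float64(72.9)) slide [-0.54  3.94 -0.  ] rot [-0.001 -0.     0.264]
(np.float64(455.4), np.float64(29.5), np.float64(168.9), np.float64(67.9)) slide [-0.95  5.21 -0.  ] rot [-0.001 -0.     0.351]
(np.float64(461.0), np.float64(41.5), np.float64(168.9), np.float64(62.8)) slide [-1.47  6.42 -0.  ] rot [-0.001 -0.     0.44 ]
(np.float64(467.7), np.float64(53.1), np.float64(168.9), np.float64(57.8)) slide [-2.1   7.61 -0.  ] rot [-0.001 -0.     0.527]
(np.float64(475.3), np.float64(64.0), np.float64(168.9), np.float64(52.8)) slide [-2.82  8.72 -0.01] rot [-
[... 616 characters left out ...]
-7.73 13.13 -0.01] rot [-0.001  0.     1.054]
(np.float64(537.9), np.float64(111.8), np.float64(168.9), np.float64(22.5)) slide [-8.91 13.72 -0.01] rot [-0.001  0.     1.143]
(np.float64(550.5), np.float64(116.3), np.float64(168.9), np.float64(17.5)) slide [-10.15  14.21  -0.01] rot [-0.001  0.     1.231]
(np.float64(563.3), np.float64(119.7), np.float64(168.9), np.float64(12.5)) slide [-11.42  14.6   -0.01] rot [-0.001  0.     1.318]
(np.float64(576.4), np.float64(121.9), np.float64(168.9), np.float64(7.4)) slide [-12.72  14.86  -0.01] rot [-0.001  0.     1.407]
(np.float64(589.7), np.float64(123.0), np.float64(168.9), np.float64(2.4)) slide [-14.05  15.02  -0.01] rot [-0.001  0.     1.494]
```

Emit:
move_arm:
  steps:
    - {"slide":[0,0.66,0],"rotation":[0,0,0.044],"hand":-1}
    - {"slide":[-0.06,1.32,0],"rotation":[0,0,0.087],"hand":-1}
    - {"slide":[-0.15,1.98,0],"rotation":[0,0,0.13],"hand":-1}
    - {"slide":[-0.25,2.64,0],"rotation":[0,0,0.176],"hand":-1}
    - {"slide":[-0.39,3.3,0],"rotation":[0,0,0.22],"hand":-1}
    - {"slide":[-0.54,3.94,0],"rotation":[0,0,0.264],"hand":-1}
    - {"slide":[-0.95,5.21,0],"rotation":[0,0,0.351],"hand":-1}
    - {"slide":[-1.47,6.42,0],"rotation":[0,0,0.44],"hand":-1}
    - {"slide":[-1.47,6.42,0],"rotation":[0,0,0.44],"hand":-1}

```text
time: 5.4
eef_pos: [461.1, 42.9, 168.9]
tcp_rot: [0.236, 0.972, -0.0, -0.0]
force: [-4.1, 2.3, 4.0]
width: 9.8
```

```bash
python3 - <<'E'
from d import *
from cell import capture
P=np.array([595.3,-28.2]); r=151.3; w=[]
for a in (148,143,138,133,128,123,118,113,108,103,98,94,92):
    x,y=P+r*np.array([np.cos(np.radians(a)),np.sin(np.radians(a))]); w.append((round(x,1),round(y,1),168.9,a-89.7))
delta(*w)
c=capture("scene")
cv2.imwrite(f"pics/scene6.png",cv2.resize(c["image"][90:240,250:450,::-1],None,fx=4,fy=4,interpolation=cv2.INTER_CUBIC))
E
```

```text
t 5.4 p [461.122  42.85  168.908] yaw 62.69055201375152 w 9.797075819979378 F [-4.127  2.317  3.971] q [-0.161  0.206  1.722 -0.     1.215 -1.255]
(np.float64(467.0), np.float64(52.0), 168.9, 58.3) slide [-0.1   1.08  0.  ] rot [-0.    -0.001  0.077]
(np.float64(474.5), np.float64(62.9), 168.9, 53.3) slide [-0.27  2.4  -0.  ] rot [-0.    -0.001  0.164]
(np.float64(482.9), np.float64(73.0), 168.9, 48.3) slide [-0.55  3.68 -0.  ] rot [-0.    -0.001  0.251]
(np.float64(492.1), np.float64(82.5), 168.9, 43.3) slide [-0.93  4.94 -0.  ] rot [-0.001 -0.001  0.338]
(np.float64(502.2), np.float64(91.0), 168.9, 38.3) slide [-1.44  6.16 -0.  ] rot [-0.001 -0.001  0.426]
(np.float64(512.9), np.float64(98.7), 168.9, 33.3) slide [-2.04  7.34 -0.  ] rot [-0.001 -0.001  0.513]
(np.float64(524.3), np.float64(105.4), 168.9, 28.299999999999997) slide [-2.74  8.46 -0.  ] rot [-0.001 -0.     0.6  ]
(np.float64(536.2), np.float64(111.1), 168.9, 23.299999999999997) slide [-3.54  9.51 -0.01] rot [-0.001 -0.     0.687]
(np.float64(548.5), np.float64(115.7), 168.9, 18.299999999999997) slide [-4.42 10.48 -0.01] rot [-0.001 -0.     0.775]
(np.float64(561.3), np.float64(119.2), 168.9, 13.299999999999997) slide [-5.4  11.38 -0.01] rot [-0.001 -0.     0.862]
(np.float64(574.2), np.float64(121.6), 168.9, 8.299999999999997) slide [-6.43 12.19 -0.01] rot [-0.001 -0.     0.949]
(np.float64(584.7), np.float64(122.7), 168.9, 4.299999999999997) slide [-7.32 12.76 -0.01] rot [-0.001 -0.     1.019]
(np.float64(590.0), np.float64(123.0), 168.9, 2.299999999999997) slide [-7.77 13.03 -0.01] rot [-0.001 -0.     1.054]
```

View pics/scene6.png

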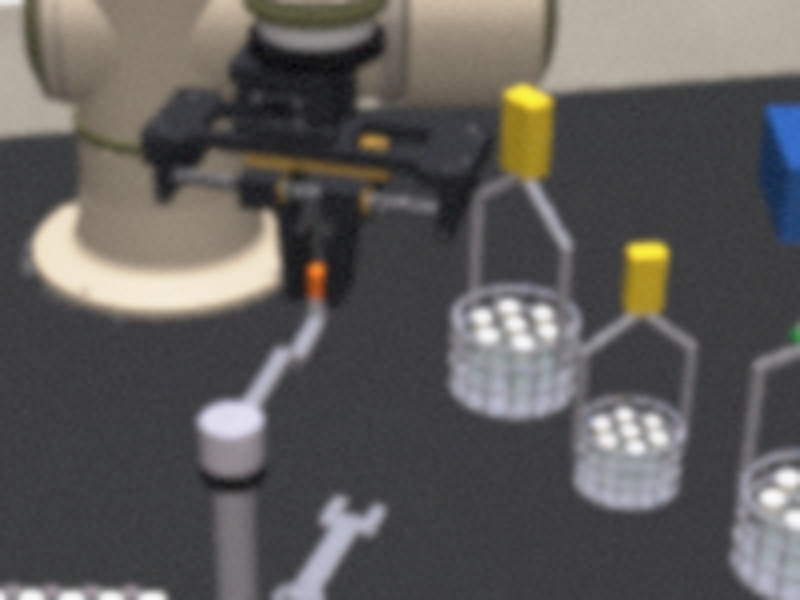

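The hook follows, with the tip between the fingers at zoom (316,280). I'll carry on along the arc.

Emit:
move_arm:
  steps:
    - {"slide":[-0.1,1.08,0],"rotation":[0,0,0.077],"hand":-1}
    - {"slide":[-0.27,2.4,0],"rotation":[0,0,0.164],"hand":-1}
    - {"slide":[-0.55,3.68,0],"rotation":[0,0,0.251],"hand":-1}
    - {"slide":[-0.93,4.94,0],"rotation":[0,0,0.338],"hand":-1}
    - {"slide":[-1.44,6.16,0],"rotation":[0,0,0.426],"hand":-1}
    - {"slide":[-2.04,7.34,0],"rotation":[0,0,0.513],"hand":-1}
    - {"slide":[-2.74,8.46,0],"rotation":[0,0,0.6],"hand":-1}
    - {"slide":[-3.54,9.51,0],"rotation":[0,0,0.687],"hand":-1}
    - {"slide":[-4.42,10.48,0],"rotation":[0,0,0.775],"hand":-1}
    - {"slide":[-5.4,11.38,0],"rotation":[0,0,0.862],"hand":-1}
    - {"slide":[-6.43,12.19,0],"rotation":[0,0,0.949],"hand":-1}
    - {"slide":[-7.32,12.76,0],"rotation":[0,0,1.019],"hand":-1}
    - {"slide":[-7.77,13.03,0],"rotation":[0,0,1.054],"hand":-1}
    - {"slide":[-7.77,13.03,0],"rotation":[0,0,1.054],"hand":-1}
    - {"slide":[-7.77,13.03,0],"rotation":[0,0,1.054],"hand":-1}

```text
time: 6.7
eef_pos: [589.7, 124.2, 169.0]
tcp_rot: [0.69, 0.724, 0.001, -0.001]
force: [-0.8, 9.9, 2.1]
width: 9.8
```

```bash
python3 - <<'E'
from d import *
from cell import capture
delta((590,123,169,2.3),(590,123,230,2.3))
c=capture("scene")
cv2.imwrite(f"pics/scene7.png",cv2.resize(c["image"][130:280,250:450,::-1],None,fx=4,fy=4,interpolation=cv2.INTER_CUBIC))
E
```

```text
t 6.7 p [589.654 124.165 169.008] yaw 2.7951563324421507 w 9.794349089766651 F [-0.811  9.896  2.131] q [ 0.012  0.507  1.296  0.003  1.339 -0.038]
(590, 123, 169, 2.3) slide [-0.12  0.03  0.  ] rot [ 0.    -0.003  0.009]
(590, 123, 230, 2.3) slide [-0.1   0.03 -6.1 ] rot [ 0.    -0.003  0.009]
```

View pics/scene7.png

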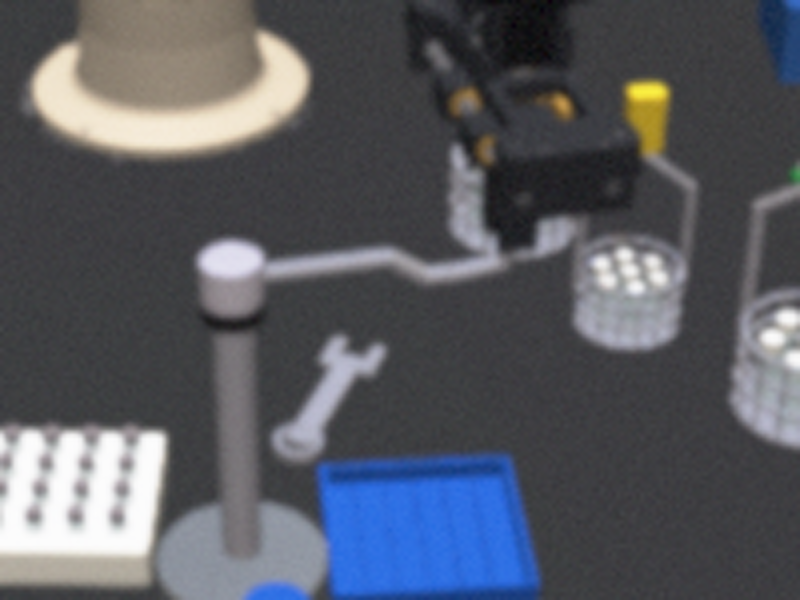

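Emit:
move_arm:
  steps:
    - {"slide":[0,0,0],"rotation":[0,0,0],"hand":0}
    - {"slide":[0,0,0],"rotation":[0,0,0],"hand":0}
    - {"slide":[0,0,0],"rotation":[0,0,0],"hand":0}
    - {"slide":[0,0,0],"rotation":[0,0,0],"hand":0}
    - {"slide":[0,0,0],"rotation":[0,0,0],"hand":0}
    - {"slide":[0,0,-1],"rotation":[0,0,0],"hand":0}
    - {"slide":[0,0,-3],"rotation":[0,0,0],"hand":0}
    - {"slide":[0,0,-6],"rotation":[0,0,0],"hand":0}
    - {"slide":[0,0,-9],"rotation":[0,0,0],"hand":0.5}
    - {"slide":[0,0,-9],"rotation":[0,0,0],"hand":1}

```text
time: 7.58
eef_pos: [591.2, 123.8, 266.0]
tcp_rot: [0.689, 0.724, 0.005, 0.003]
force: [0.0, -0.4, 0.3]
width: 55.1
```

```bash
python3 - <<'E'
from d import *
delta((394,267.5,258,86.2),(394,267.5,250,86.2))
E
```

```text
t 7.5833 p [591.214 123.808 265.994] yaw 2.8200306609560695 w 55.13383387800754 F [ 0.024 -0.388  0.31 ] q [ 0.011  0.454  1.127  0.003  1.55  -0.038]
(394, 267.5, 258, 86.2) slide [ 15.32 -19.     0.63] rot [ 0.011  0.006 -1.455]
(394, 267.5, 250, 86.2) slide [ 15.32 -19.01   1.43] rot [ 0.011  0.006 -1.455]
```

Emit:
move_arm:
  steps:
    - {"slide":[1,-1.2,0],"rotation":[0,0,-0.1],"hand":1}
    - {"slide":[2,-2.5,0],"rotation":[0,0,-0.2],"hand":1}
    - {"slide":[3,-3.8,0],"rotation":[0,0,-0.3],"hand":1}
    - {"slide":[4,-5.1,0],"rotation":[0,0,-0.4],"hand":1}
    - {"slide":[5,-6.4,0],"rotation":[0,0,-0.5],"hand":1}
    - {"slide":[6,-7.6,0],"rotation":[0,0,-0.6],"hand":1}
    - {"slide":[7.2,-9,0],"rotation":[0,0,-0.7],"hand":1}
    - {"slide":[8.4,-10.5,0],"rotation":[0,0,-0.8],"hand":1}
    - {"slide":[9.6,-12,0],"rotation":[0,0,-0.9],"hand":1}
    - {"slide":[10.8,-13.5,0],"rotation":[0,0,-1.0],"hand":1}
    - {"slide":[12,-15,0.2],"rotation":[0,0,-1.1],"hand":1}
    - {"slide":[13.2,-16.5,0.4],"rotation":[0,0,-1.2],"hand":1}
    - {"slide":[14.2,-17.7,0.6],"rotation":[0,0,-1.3],"hand":1}
    - {"slide":[15,-18.6,0.6],"rotation":[0,0,-1.4],"hand":1}
    - {"slide":[15.3,-18.9,0.6],"rotation":[0.011,0.006,-1.455],"hand":1}
    - {"slide":[15.3,-18.9,0.6],"rotation":[0.011,0.006,-1.455],"hand":1}
    - {"slide":[15.3,-18.9,0.6],"rotation":[0.011,0.006,-1.455],"hand":1}

```text
time: 9.0
eef_pos: [395.1, 267.3, 258.6]
tcp_rot: [0.034, 0.999, 0.0, 0.0]
force: [0.4, -0.3, -0.4]
width: 88.1
```

```bash
python3 - <<'E'
from d import *
from cell import capture
delta((395,267.3,200,86.2),(395,267.3,105,86.2))
S=capture("scene");T=capture("top"); pickle.dump((S,T),open("c8.pkl","wb"))
t=[x for x in blobs(S,(5,150,150),(17,255,255)) if x[1][1]<260]
u=[x for x in blobs(T,(5,150,150),(17,255,255)) if x[1][1]>150]
for x in t: print("S",x[1],plane(S,*x[1],221))
for x in u: print("T",x[1],plane(T,*x[1],227))
if t and u: print(tri(S,t[0][1],T,u[0][1]))
W=cloud(S)
m=(abs(W[...,0]-395)<60)&(abs(W[...,1]-267)<110)&(W[...,2]>150);P=W[m]
for lo in range(200,390,10):
    k=(P[:,2]>lo)&(P[:,2]<=lo+10); print(lo,k.sum(), P[k].min(0) if k.any() else '',P[k].max(0) if k.any() else '')
cv2.imwrite(f"pics/scene8.png",cv2.resize(S["image"][80:280,280:480,::-1],None,fx=3,fy=3,interpolation=cv2.INTER_CUBIC))
cv2.imwrite(f"pics/top8.png",cv2.resize(T["image"][150:300,180:380,::-1],None,fx=4,fy=4,interpolation=cv2.INTER_CUBIC))
E
```

```text
t 9.0 p [395.128 267.305 258.634] yaw 86.1043940236038 w 88.08745154626703 F [ 0.384 -0.347 -0.444] q [ 0.348  0.167  1.53   0.     1.444 -1.154]
(395, 267.3, 200, 86.2) slide [ 0.02 -0.    5.86] rot [ 0.     0.    -0.002]
(395, 267.3, 105, 86.2) slide [ 0.02 -0.01 15.36] rot [ 0.     0.    -0.002]
S [377.192 185.731] [599.502 120.647 221.   ]
T [281.    165.615] [589.668 124.604 227.   ]
(array([592.212, 124.236, 216.278]), np.float64(2.853462261864226))
200 0  
210 0  
220 0  
230 0  
240 0  
250 0  
260 0  
270 0  
280 0  
290 29 [388.161 209.631 292.576] [408.469 322.1   299.875]
300 60 [382.449 206.527 300.057] [412.107 323.181 309.964]
310 66 [387.065 206.396 310.038] [412.527 325.411 319.877]
320 67 [388.378 204.929 320.019] [412.982 325.565 329.968]
330 77 [385.327 204.395 330.039] [412.527 328.267 339.964]
340 59 [386.117 203.725 340.007] [414.454 328.412 349.884]
350 42 [361.877 179.691 350.07 ] [433.093 341.807 359.988]
360 162 [353.439 178.668 360.652] [438.311 349.559 369.997]
370 336 [358.655 178.717 370.004] [439.009 349.612 379.738]
380 262 [358.627 173.047 380.084] [438.619 355.161 389.844]
```

View pics/scene8.png

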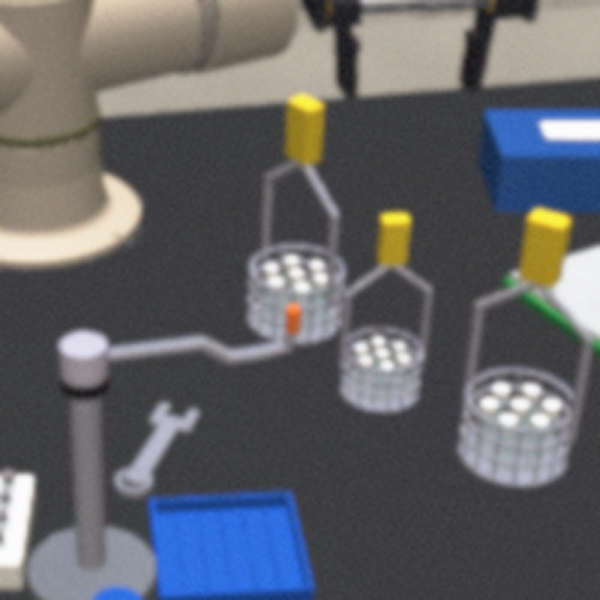

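View pics/top8.png

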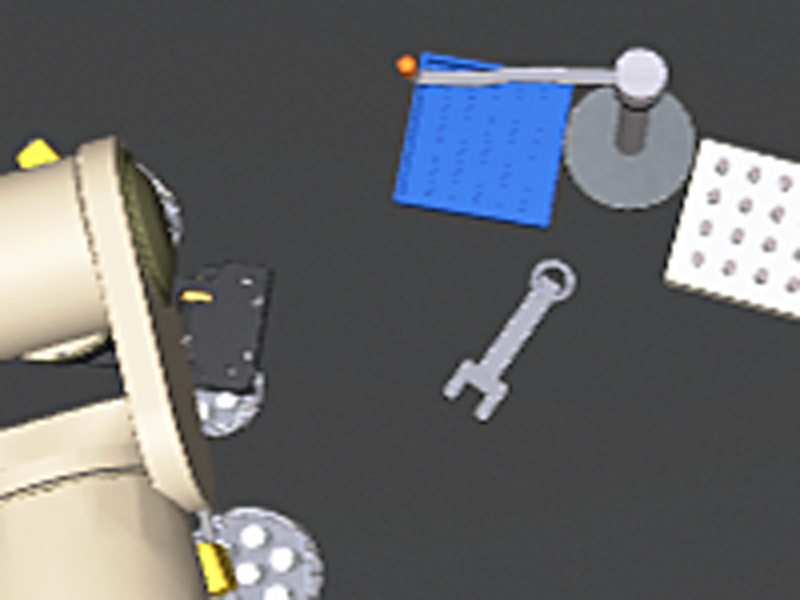

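Emit:
move_arm:
  steps:
    - {"slide":[0.1,0,3],"rotation":[0,0,0],"hand":1}
    - {"slide":[0.2,0,6],"rotation":[0,0,0],"hand":1}
    - {"slide":[0.2,0,8],"rotation":[0,0,0],"hand":1}
    - {"slide":[0.2,0,9],"rotation":[0,0,0],"hand":1}
    - {"slide":[0.2,0,9],"rotation":[0,0,0],"hand":1}

```text
time: 9.52
eef_pos: [392.8, 266.7, 166.9]
tcp_rot: [0.035, 0.999, -0.001, -0.001]
force: [0.2, -0.9, -0.3]
width: 88.2
```

```bash
python3 - <<'E'
from d import *
from cell import capture
delta((393,267.3,106,86.2))
S=capture("scene");T=capture("top")
a=[x for x in blobs(S,(20,140,120),(33,255,255)) if 400<x[1][0]<420]; print([ (x[0],x[1]) for x in a])
cv2.imwrite(f"pics/scene9.png",cv2.resize(S["image"][80:230,320:520,::-1],None,fx=4,fy=4,interpolation=cv2.INTER_CUBIC))
E
```

```text
t 9.5167 p [392.809 266.667 166.927] yaw 85.99539245580594 w 88.16279258262072 F [ 0.245 -0.927 -0.314] q [ 0.349  0.234  1.691  0.     1.219 -1.152]
(393, 267.3, 106, 86.2) slide [-0.03  0.07  6.09] rot [-0.001 -0.003 -0.004]
[(array([406, 150,  11,  18, 174], dtype=int32), array([410.948, 158.54 ]))]
```

View pics/scene9.png

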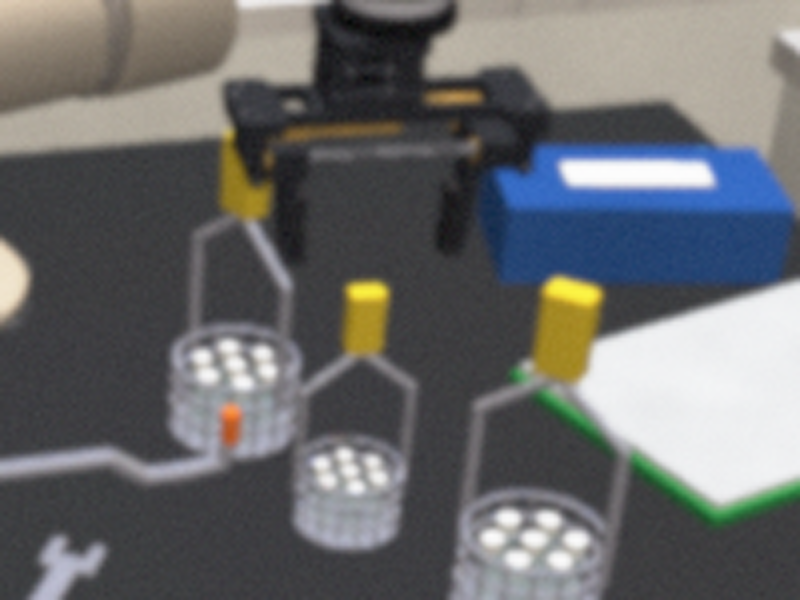

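Emit:
move_arm:
  steps:
    - {"slide":[0,0.05,2],"rotation":[0,0,0],"hand":1}
    - {"slide":[0,0.05,4],"rotation":[0,0,0],"hand":1}
    - {"slide":[0,0.05,5.5],"rotation":[0,0,0],"hand":1}
    - {"slide":[0,0.05,6.1],"rotation":[0,0,0],"hand":1}
    - {"slide":[0,0.05,6.1],"rotation":[0,0,0],"hand":1}

```text
time: 10.03
eef_pos: [394.3, 267.8, 108.6]
tcp_rot: [0.035, 0.999, 0.0, 0.001]
force: [0.0, 1.1, -0.7]
width: 87.9
```

```bash
python3 - <<'E'
from d import *
from cell import capture
delta((393,267.3,106,86.2))
S=capture("scene")
a=[x for x in blobs(S,(20,140,120),(33,255,255)) if 400<x[1][0]<420]; print([ (x[0],x[1]) for x in a])
cv2.imwrite(f"pics/scene10.png",cv2.resize(S["image"][80:230,320:520,::-1],None,fx=4,fy=4,interpolation=cv2.INTER_CUBIC))
E
```

```text
t 10.0333 p [394.326 267.788 108.597] yaw 86.01225096457937 w 87.93588637982499 F [ 0.033  1.101 -0.681] q [ 0.35   0.305  1.766  0.     1.07  -1.151]
(393, 267.3, 106, 86.2) slide [ 0.13 -0.06  0.26] rot [ 0.001  0.001 -0.003]
[(array([406, 150,  11,  18, 173], dtype=int32), array([410.965, 158.52 ]))]
```

View pics/scene10.png

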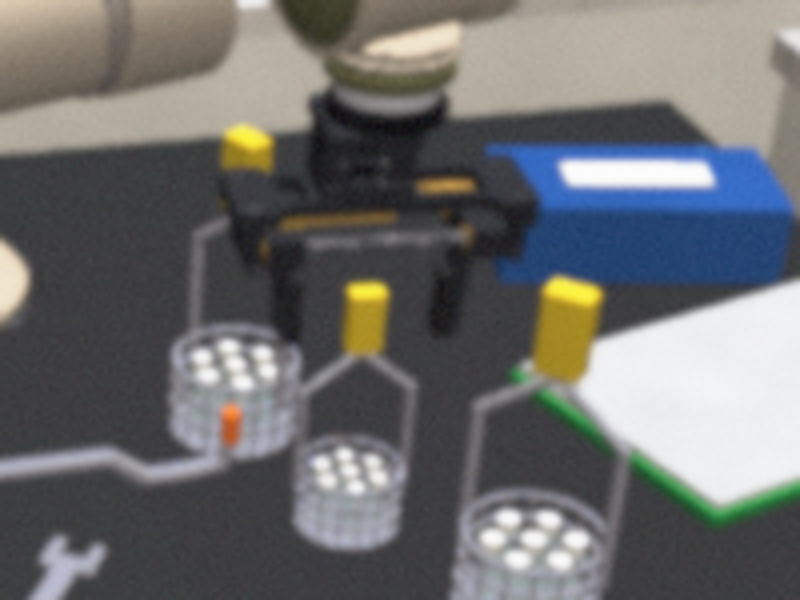

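Emit:
move_arm:
  steps:
    - {"slide":[0.1,0,0.2],"rotation":[0,0,0],"hand":0.3}
    - {"slide":[0.1,0,0.2],"rotation":[0,0,0],"hand":-0.1}
    - {"slide":[0.1,0,0.2],"rotation":[0,0,0],"hand":-0.3}
    - {"slide":[0.1,0,0.2],"rotation":[0,0,0],"hand":-1}
    - {"slide":[0.1,0,0.2],"rotation":[0,0,0],"hand":-1}
    - {"slide":[0.1,0,0.2],"rotation":[0,0,0],"hand":-1}
    - {"slide":[0.1,0,0.2],"rotation":[0,0,0],"hand":-1}
    - {"slide":[0.1,0,0.2],"rotation":[0,0,0],"hand":-1}
    - {"slide":[0.1,0,0.2],"rotation":[0,0,0],"hand":-1}
    - {"slide":[0.1,0,0.2],"rotation":[0,0,0],"hand":-1}

```text
time: 10.92
eef_pos: [393.7, 268.0, 107.4]
tcp_rot: [0.035, 0.999, 0.001, 0.001]
force: [0.3, -1.4, -0.8]
width: 23.9
```

```bash
python3 - <<'E'
from d import *
from cell import capture
delta((393,267.3,106,86.2))
S=capture("scene")
cv2.imwrite(f"pics/scene11.png",cv2.resize(S["image"][80:230,320:520,::-1],None,fx=4,fy=4,interpolation=cv2.INTER_CUBIC))
E
```

```text
t 10.9167 p [393.745 268.003 107.381] yaw 86.01537678488124 w 23.932312256182986 F [ 0.296 -1.389 -0.766] q [ 0.351  0.305  1.769  0.     1.065 -1.15 ]
(393, 267.3, 106, 86.2) slide [ 0.07 -0.08  0.14] rot [ 0.001  0.003 -0.003]
```

View pics/scene11.png

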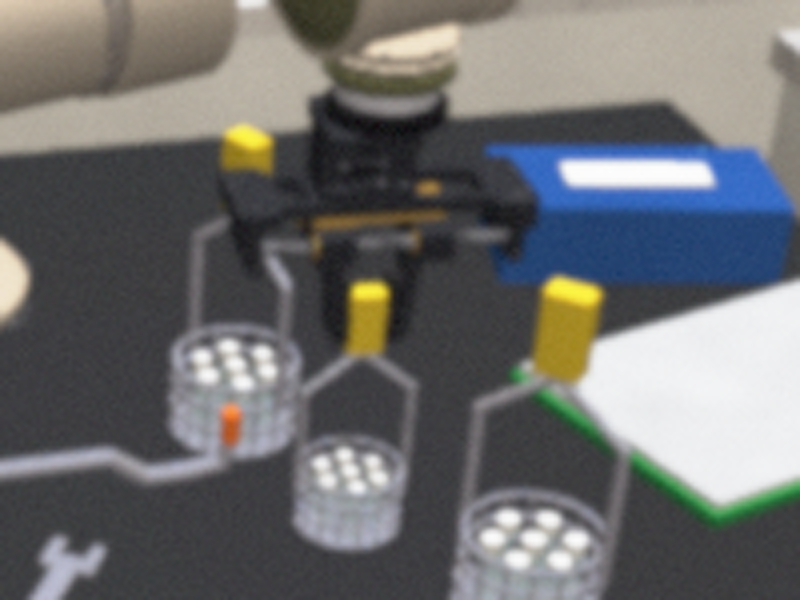

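Emit:
move_arm:
  steps:
    - {"slide":[0,0,-0.5],"rotation":[0,0,0],"hand":-1}
    - {"slide":[0,0,-1.2],"rotation":[0,0,0],"hand":-1}
    - {"slide":[0,0,-2.4],"rotation":[0,0,0],"hand":-1}
    - {"slide":[0,0,-3.8],"rotation":[0,0,0],"hand":-1}
    - {"slide":[0,0,-5.2],"rotation":[0,0,0],"hand":-1}
    - {"slide":[0,0,-6.8],"rotation":[0,0,0],"hand":-1}
    - {"slide":[0,0,-8.4],"rotation":[0,0,0],"hand":-1}
    - {"slide":[0,0,-9.8],"rotation":[0,0,0],"hand":-1}
    - {"slide":[0,0,-10.8],"rotation":[0,0,0],"hand":-1}
    - {"slide":[0,0,-11.4],"rotation":[0,0,0],"hand":-1}
    - {"slide":[0,0,-11.6],"rotation":[0,0,0],"hand":-1}
    - {"slide":[0,0,-11.6],"rotation":[0,0,0],"hand":-1}

```text
time: 11.97
eef_pos: [393.4, 267.9, 223.3]
tcp_rot: [0.035, 0.999, 0.001, 0.001]
force: [0.4, -0.3, -2.9]
width: 23.8
```

```bash
python3 - <<'E'
from d import *
from cell import capture
delta((591,190,223,2),(591,87,223,2))
S=capture("scene"); T=capture("top")
for c in (S,T): print([(x[0],x[1]) for x in blobs(c,(20,140,120),(33,255,255))])
cv2.imwrite(f"pics/scene12.png",cv2.resize(S["image"][60:210,320:520,::-1],None,fx=4,fy=4,interpolation=cv2.INTER_CUBIC))
E
```

```text
t 11.9667 p [393.38  267.886 223.346] yaw 86.02046261200547 w 23.801785351741692 F [ 0.352 -0.26  -2.945] q [ 0.351  0.185  1.6   -0.     1.354 -1.15 ]
(591, 190, 223, 2) slide [-20.25  -6.4    0.08] rot [0.003 0.001 1.466]
(591, 87, 223, 2) slide [-20.97 -16.67   0.07] rot [0.003 0.001 1.466]
[(array([325,   6,  25,  18, 404], dtype=int32), array([336.564,  14.203])), (array([217,  56,  28,  20, 476], dtype=int32), array([230.494,  65.511])), (array([410, 109,  12,  18, 171], dtype=int32), array([415.327, 117.199])), (array([376, 112,  12,  22, 236], dtype=int32), array([381.309, 122.551])), (array([454, 150,  17,  25, 321], dtype=int32), array([461.072, 161.283]))]
[(array([184, 185,  14,  12,  97], dtype=int32), array([190.371, 190.742])), (array([231, 286,   7,  13,  38], dtype=int32), array([233.684, 292.026]))]
```

View pics/scene12.png

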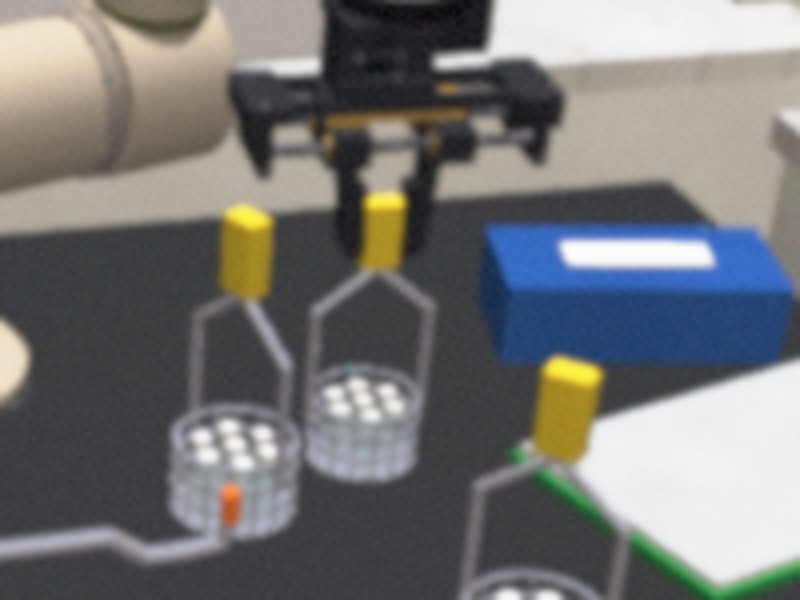

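Emit:
move_arm:
  steps:
    - {"slide":[-0.4,-0.1,0],"rotation":[0,0,0.03],"hand":-1}
    - {"slide":[-1.2,-0.3,0],"rotation":[0,0,0.08],"hand":-1}
    - {"slide":[-2.3,-0.7,0],"rotation":[0,0,0.16],"hand":-1}
    - {"slide":[-3.5,-1,0],"rotation":[0,0,0.25],"hand":-1}
    - {"slide":[-4.8,-1.4,0],"rotation":[0,0,0.34],"hand":-1}
    - {"slide":[-6.1,-1.7,0],"rotation":[0,0,0.43],"hand":-1}
    - {"slide":[-7.4,-2,0],"rotation":[0,0,0.52],"hand":-1}
    - {"slide":[-8.7,-2.4,0],"rotation":[0,0,0.62],"hand":-1}
    - {"slide":[-10,-2.7,0],"rotation":[0,0,0.71],"hand":-1}
    - {"slide":[-11.3,-3.1,0],"rotation":[0,0,0.8],"hand":-1}
    - {"slide":[-12.6,-3.4,0],"rotation":[0,0,0.9],"hand":-1}
    - {"slide":[-13.9,-3.8,0],"rotation":[0,0,1.0],"hand":-1}
    - {"slide":[-15.2,-4.1,0],"rotation":[0,0,1.09],"hand":-1}
    - {"slide":[-16.5,-4.4,0],"rotation":[0,0,1.18],"hand":-1}
    - {"slide":[-17.8,-4.8,0],"rotation":[0,0,1.28],"hand":-1}
    - {"slide":[-18.9,-5.1,0],"rotation":[0,0,1.36],"hand":-1}
    - {"slide":[-19.7,-5.3,0],"rotation":[0,0,1.43],"hand":-1}
    - {"slide":[-20.2,-5.4,0],"rotation":[0.003,0.001,1.466],"hand":-1}
    - {"slide":[-20.2,-5.4,0],"rotation":[0.003,0.001,1.466],"hand":-1}
    - {"slide":[-20.2,-5.4,0],"rotation":[0.003,0.001,1.466],"hand":-1}

```text
time: 13.73
eef_pos: [590.9, 199.7, 222.0]
tcp_rot: [0.694, 0.72, -0.001, -0.001]
force: [0.0, -0.4, -2.7]
width: 23.7
```

```bash
python3 - <<'E'
from d import *
from cell import capture
delta((591,87,223,2))
S=capture("scene"); T=capture("top"); pickle.dump((S,T),open("c13.pkl","wb"))
cv2.imwrite(f"pics/scene13.png",cv2.resize(S["image"][90:240,280:480,::-1],None,fx=4,fy=4,interpolation=cv2.INTER_CUBIC))
cv2.imwrite(f"pics/top13.png",cv2.resize(T["image"][110:260,180:380,::-1],None,fx=4,fy=4,interpolation=cv2.INTER_CUBIC))
E
```

```text
t 13.7333 p [590.852 199.688 221.997] yaw 2.0297059079039603 w 23.741211476410278 F [ 0.017 -0.379 -2.706] q [ 0.139  0.527  1.127 -0.001  1.49   0.103]
(591, 87, 223, 2) slide [-11.26  -0.38  -0.09] rot [-0.003  0.001  0.001]
```

View pics/scene13.png

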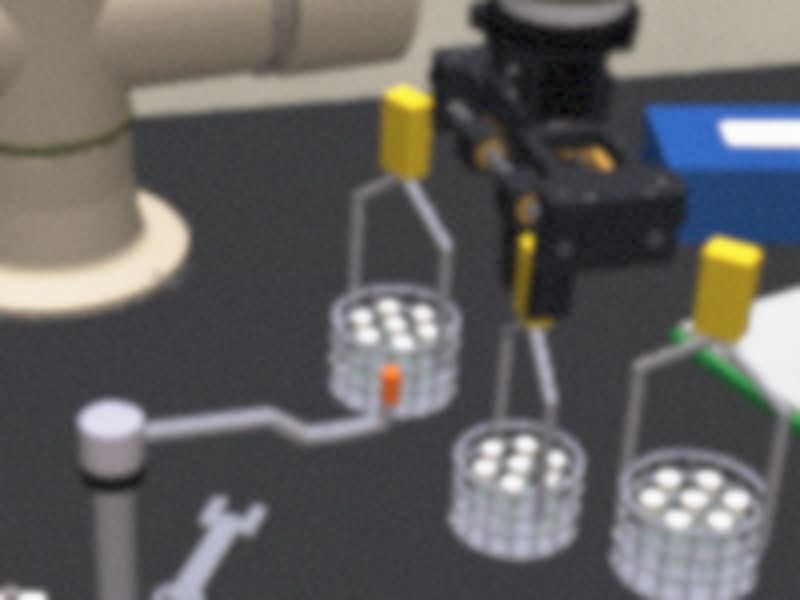

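View pics/top13.png

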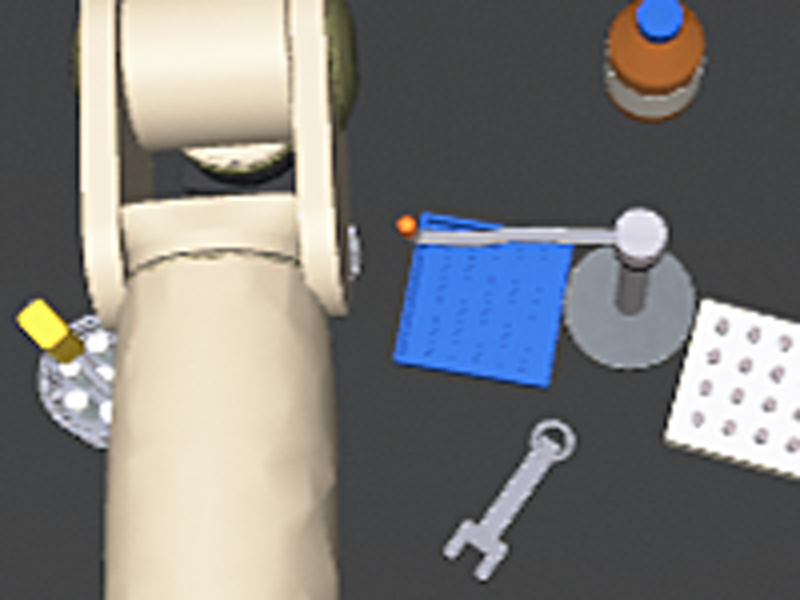

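```bash
python3 - <<'E'
from d import *
S,T=pickle.load(open("c13.pkl","rb"))
dz=222-107.4; X,Y=590.9,199.7
for nm,P in (("peak",(X,Y,134+dz)),("shF",(X+36,Y,105+dz)),("shB",(X-36,Y,105+dz)),("base",(X,Y,dz)),("rimtop",(X,Y,45+dz)),("tabtop",(X,Y,180+dz)),("tip",(590.5,124.4,227)),("saddle",(591.5,87,190))):
    u,v=proj(S,P); print(nm,round((u-280)*4),round((v-90)*4))
# depth of basket/vial points
W=cloud(S); m=(abs(W[...,0]-591)<50)&(abs(W[...,1]-200)<50)&(W[...,2]>90)&(W[...,2]<190); P=W[m]; print(np.percentile(P,[2,50,98],axis=0))
a=[x for x in blobs(S,(20,140,120),(33,255,255)) if 405<x[1][0]<425 and x[1][1]>130]; 
for x in a: print(x[0],x[1],np.nanmedian(W[x[2]],0))
E
```

```text
peak 532 315
shF 548 397
shB 507 329
base 512 520
rimtop 518 454
tabtop 539 239
tip 392 364
saddle 322 430
[[556.506 165.874 113.924]
 [603.136 196.821 144.001]
 [629.879 232.168 180.836]]
[410 148   4   8  23] [411.261 151.043] [587.697 193.124 289.415]
```

Emit:
move_arm:
  steps:
    - {"slide":[-0.4,0,0],"rotation":[0,0,0],"hand":-1}
    - {"slide":[-1.2,0,0],"rotation":[0,0,0],"hand":-1}
    - {"slide":[-2.2,-0.1,0],"rotation":[0,0,0],"hand":-1}
    - {"slide":[-3.2,-0.1,0],"rotation":[0,0,0],"hand":-1}
    - {"slide":[-4.2,-0.1,0],"rotation":[0,0,0],"hand":-1}
    - {"slide":[-5.2,-0.2,0],"rotation":[0,0,0],"hand":-1}
    - {"slide":[-6.2,-0.2,0],"rotation":[0,0,0],"hand":-1}
    - {"slide":[-7.2,-0.2,0],"rotation":[0,0,0],"hand":-1}
    - {"slide":[-8.2,-0.3,0],"rotation":[0,0,0],"hand":-1}
    - {"slide":[-9.2,-0.3,0],"rotation":[0,0,0],"hand":-1}
    - {"slide":[-10.1,-0.3,0],"rotation":[0,0,0],"hand":-1}
    - {"slide":[-10.8,-0.4,0],"rotation":[0,0,0],"hand":-1}
    - {"slide":[-11.2,-0.4,0],"rotation":[0,0,0],"hand":-1}
    - {"slide":[-11.3,-0.4,0],"rotation":[0,0,0],"hand":-1}
    - {"slide":[-11.3,-0.4,0],"rotation":[0,0,0],"hand":-1}
    - {"slide":[-11.3,-0.4,0],"rotation":[0,0,0],"hand":-1}

```text
time: 15.17
eef_pos: [590.7, 87.2, 222.7]
tcp_rot: [0.694, 0.72, -0.001, -0.0]
force: [-0.8, 0.8, -3.5]
width: 23.4
```

```bash
python3 - <<'E'
from d import *
from cell import capture
delta((591,87,223,2),(591,87,173.4,2))
S=capture("scene"); pickle.dump(S,open("c14.pkl","wb"))
p=ctrl.observe()["eef_pos"]; dz=p[2]-107.4;X,Y=p[:2]
for nm,P in (("peak",(X,Y,134+dz)),("shF",(X+36,Y,105+dz)),("shB",(X-36,Y,105+dz)),("base",(X,Y,dz)),("saddle",(591.5,87,190))):
    u,v=proj(S,P); print(nm,round((u-250)*4),round((v-110)*4))
cv2.imwrite(f"pics/scene14.png",cv2.resize(S["image"][110:260,250:450,::-1],None,fx=4,fy=4,interpolation=cv2.INTER_CUBIC))
E
```

```text
t 15.1667 p [590.661  87.206 222.652] yaw 2.0830580081902843 w 23.39207231274458 F [-0.821  0.815 -3.454] q [-0.049  0.463  1.224 -0.001  1.457 -0.085]
(591, 87, 223, 2) slide [-0.02  0.03 -0.03] rot [-0.002  0.001  0.001]
(591, 87, 173.4, 2) slide [-0.02  0.04  4.93] rot [-0.002  0.001  0.001]
peak 445 255
shF 459 338
shB 428 267
base 438 461
saddle 442 350
```

View pics/scene14.png

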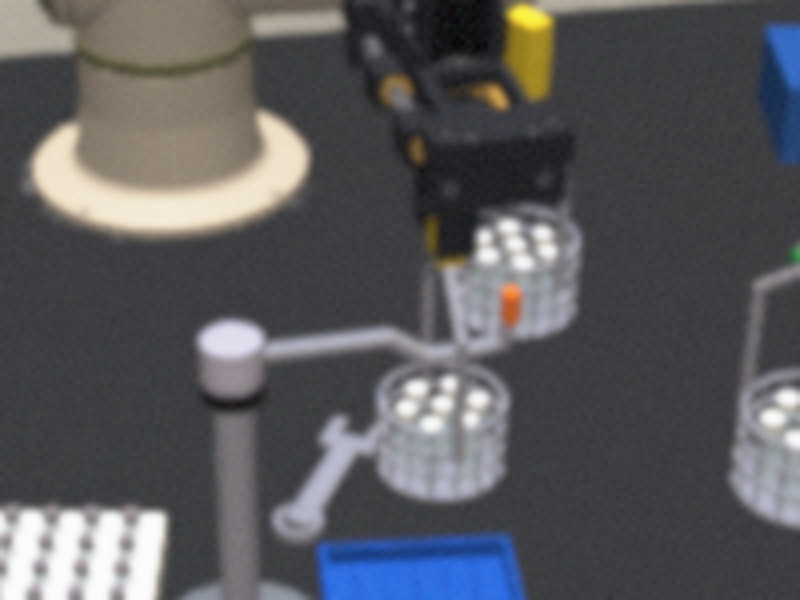

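Emit:
move_arm:
  steps:
    - {"slide":[-0.05,0,0.5],"rotation":[0,0,0],"hand":-1}
    - {"slide":[-0.1,0,1.2],"rotation":[0,0,0],"hand":-1}
    - {"slide":[-0.1,0,2],"rotation":[0,0,0],"hand":-1}
    - {"slide":[-0.1,0,2.8],"rotation":[0,0,0],"hand":-1}
    - {"slide":[-0.1,0,3.5],"rotation":[0,0,0],"hand":-1}
    - {"slide":[-0.1,0,4],"rotation":[0,0,0],"hand":-1}
    - {"slide":[-0.1,0,4.4],"rotation":[0,0,0],"hand":-1}
    - {"slide":[-0.1,0,4.6],"rotation":[0,0,0],"hand":-1}
    - {"slide":[-0.1,0,4.65],"rotation":[0,0,0],"hand":-1}
    - {"slide":[-0.1,0,4.65],"rotation":[0,0,0],"hand":-1}

```text
time: 16.05
eef_pos: [590.7, 86.3, 176.2]
tcp_rot: [0.694, 0.72, -0.001, -0.0]
force: [-0.4, -0.1, -2.7]
width: 23.8
```

```bash
python3 - <<'E'
from d import *
from cell import capture
delta((591,87,173.4,2))
S=capture("scene")
cv2.imwrite(f"pics/scene15.png",cv2.resize(S["image"][130:280,250:450,::-1],None,fx=4,fy=4,interpolation=cv2.INTER_CUBIC))
E
```

```text
t 16.05 p [590.684  86.274 176.247] yaw 2.095750797583221 w 23.78415988175978 F [-0.43  -0.092 -2.714] q [-0.051  0.491  1.302 -0.001  1.351 -0.087]
(591, 87, 173.4, 2) slide [0.07 0.03 0.28] rot [-0.002  0.001  0.002]
```

View pics/scene15.png

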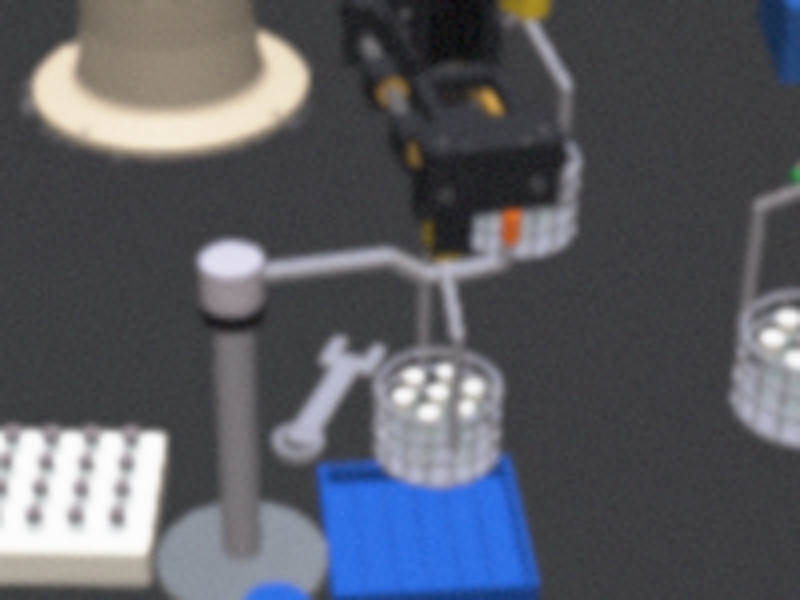

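Emit:
move_arm:
  steps:
    - {"slide":[0,0,0.1],"rotation":[0,0,0],"hand":-1}
    - {"slide":[0,0,0.2],"rotation":[0,0,0],"hand":-1}
    - {"slide":[0,0,0.25],"rotation":[0,0,0],"hand":-1}
    - {"slide":[0,0,0.25],"rotation":[0,0,0],"hand":-1}
    - {"slide":[0,0,0.25],"rotation":[0,0,0],"hand":-1}

```text
time: 16.52
eef_pos: [590.8, 86.3, 173.9]
tcp_rot: [0.694, 0.72, -0.001, -0.0]
force: [-0.7, -0.3, -3.2]
width: 23.6
```

Emit:
move_arm:
  steps:
    - {"slide":[0,0,0.05],"rotation":[0,0,0],"hand":-1}
    - {"slide":[0,0,0.1],"rotation":[0,0,0],"hand":-1}
    - {"slide":[0,0,0.1],"rotation":[0,0,0],"hand":-1}
    - {"slide":[0,0,0.1],"rotation":[0,0,0],"hand":-1}

```text
time: 16.85
eef_pos: [591.0, 86.2, 173.3]
tcp_rot: [0.694, 0.72, -0.0, 0.0]
force: [0.5, -0.3, -0.3]
width: 23.7
```

Emit:
move_arm:
  steps:
    - {"slide":[0,0,0.03],"rotation":[0,0,0],"hand":-1}
    - {"slide":[0,0,0.03],"rotation":[0,0,0],"hand":-0.45}
    - {"slide":[0,0,0.03],"rotation":[0,0,0],"hand":-0.43}
    - {"slide":[0,0,0.03],"rotation":[0,0,0],"hand":-0.4}
    - {"slide":[0,0,0.03],"rotation":[0,0,0],"hand":-0.36}
    - {"slide":[0,0,0.03],"rotation":[0,0,0],"hand":-0.3}
    - {"slide":[0,0,0.03],"rotation":[0,0,0],"hand":-0.2}
    - {"slide":[0,0,0.03],"rotation":[0,0,0],"hand":0}
    - {"slide":[0,0,0.03],"rotation":[0,0,0],"hand":0.2}
    - {"slide":[0,0,0.03],"rotation":[0,0,0],"hand":0.3}
    - {"slide":[0,0,0.03],"rotation":[0,0,0],"hand":0.3}
    - {"slide":[0,0,0.03],"rotation":[0,0,0],"hand":0.3}

```text
time: 17.85
eef_pos: [590.9, 86.3, 172.9]
tcp_rot: [0.694, 0.72, -0.0, 0.0]
force: [-0.3, 0.2, -0.3]
width: 57.5
```

```bash
python3 - <<'E'
from d import *
from cell import capture
delta((591,87,273.4,2))
S=capture("scene")
cv2.imwrite(f"pics/scene16.png",cv2.resize(S["image"][130:280,250:450,::-1],None,fx=4,fy=4,interpolation=cv2.INTER_CUBIC))
E
```

```text
t 17.85 p [590.944  86.264 172.92 ] yaw 2.0942358186777534 w 57.506625469238365 F [-0.31   0.226 -0.328] q [-0.051  0.493  1.307 -0.001  1.342 -0.087]
(591, 87, 273.4, 2) slide [  0.07   0.   -10.05] rot [-0.001  0.001  0.002]
```

View pics/scene16.png

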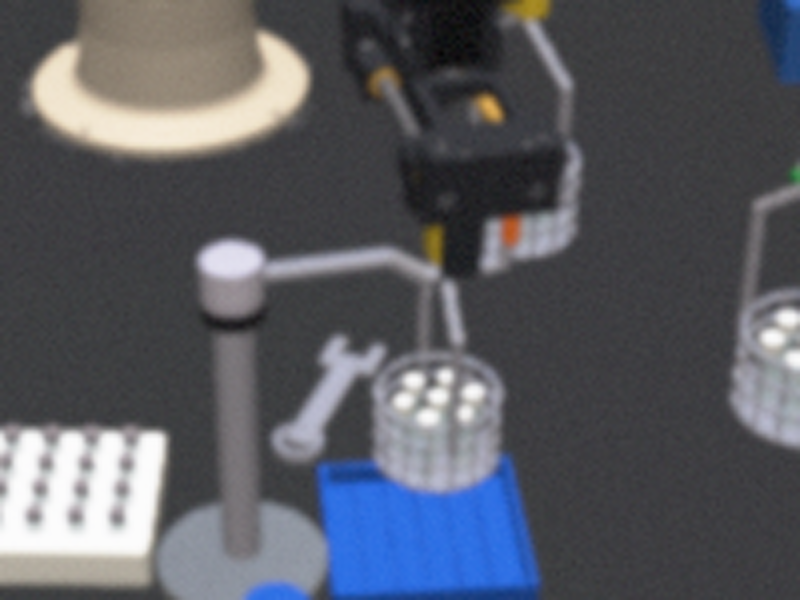

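The basket hangs on the hook with the fingers open. I'll lift the hand straight up and out of the way.

Emit:
move_arm:
  steps:
    - {"slide":[0,0,-0.5],"rotation":[0,0,0],"hand":0.3}
    - {"slide":[0,0,-1.5],"rotation":[0,0,0],"hand":0.3}
    - {"slide":[0,0,-3],"rotation":[0,0,0],"hand":0.3}
    - {"slide":[0,0,-5],"rotation":[0,0,0],"hand":0.3}
    - {"slide":[0,0,-7.5],"rotation":[0,0,0],"hand":0.3}
    - {"slide":[0,0,-10],"rotation":[0,0,0],"hand":0.3}
    - {"slide":[2,-2,-12],"rotation":[0,0,0],"hand":0.3}
    - {"slide":[5,-5,-13],"rotation":[0,0,0],"hand":0.3}
    - {"slide":[8,-8,-13],"rotation":[0,0,0],"hand":0.3}
    - {"slide":[11,-11,-13],"rotation":[0,0,0],"hand":0.3}
    - {"slide":[14,-14,-13],"rotation":[0,0,0],"hand":0.3}
    - {"slide":[17,-17,-13],"rotation":[0,0,0],"hand":0.3}
    - {"slide":[19,-19,-13],"rotation":[0,0,0],"hand":0.3}
    - {"slide":[20,-20,-13],"rotation":[0,0,0],"hand":0.3}
    - {"slide":[20,-20,-13],"rotation":[0,0,0],"hand":0.3}
    - {"slide":[20,-20,-13],"rotation":[0,0,0],"hand":0.3}
    - {"slide":[20,-20,-13],"rotation":[0,0,0],"hand":0.3}

```text
time: 19.32
eef_pos: [384.6, 278.3, 303.3]
tcp_rot: [0.694, 0.72, -0.0, 0.0]
force: [-0.6, 0.3, -0.3]
width: 57.5
```

```bash
cat > chk.py <<'E'
from d import *
from cell import capture
import sys
k=sys.argv[1]
delta((591,87,273.4,2))
S=capture("scene"); T=capture("top")
t=[x for x in blobs(S,(5,150,150),(17,255,255)) if x[1][1]<260]; print("tip S",[x[1] for x in t])
u=[x for x in blobs(T,(5,150,150),(17,255,255)) if x[1][1]>150]; print("tip T",[plane(T,*x[1],227) for x in u])
W=cloud(S)
for nm,c in (("S",S),("T",T)):
  for x in blobs(c,(20,140,120),(33,255,255)): print(nm,"yellow",x[1],np.nanmedian(cloud(c)[x[2]],0))
for z0,z1 in ((70,113),(62,80)):
  for nm,c in (("S",S),("T",T)):
    Q=cloud(c); m=(abs(Q[...,0]-591)<60)&(abs(Q[...,1]-84)<60)&(Q[...,2]>z0)&(Q[...,2]<z1); print(nm,z0,m.sum(),np.percentile(Q[m],[3,50,97],axis=0).tolist() if m.any() else '')
cv2.imwrite(f"pics/sc{k}.png",cv2.resize(S["image"][100:300,240:480,::-1],None,fx=3,fy=3,interpolation=cv2.INTER_CUBIC))
cv2.imwrite(f"pics/tp{k}.png",cv2.resize(T["image"][90:290,180:460,::-1],None,fx=2.8,fy=2.8,interpolation=cv2.INTER_CUBIC))
E
python3 chk.py A
```

```text
t 19.3167 p [384.598 278.328 303.283] yaw 2.052605739558726 w 57.53216757686119 F [-0.568  0.341 -0.305] q [ 0.379  0.145  1.442 -0.001  1.555  0.344]
(591, 87, 273.4, 2) slide [-19.86  19.94   3.  ] rot [-0.     0.001  0.001]
tip S [array([377.192, 185.654])]
tip T [array([589.668, 124.604, 227.   ])]
S yellow [335.219  14.231] [-538.238  243.932  298.895]
S yellow [230.489  65.557] [-545.754 -181.755  118.328]
S yellow [381.336 122.517] [270.249 217.973 206.726]
S yellow [461.154 161.326] [513.537 345.421 208.913]
S yellow [360.329 183.867] [600.976  84.592 227.46 ]
T yellow [295.365 165.284] [589.133  86.73  243.087]
T yellow [230.809 292.173] [261.663 220.679 230.923]
S 70 664 [[557.9006702808562, 53.168039070489925, 72.70908569726106], [597.7883334286802, 83.3381903265633, 97.00163532349632], [626.6722919981245, 118.39335000685598, 110.50814912812899]]
T 70 327 [[558.1707864667303, 56.79618077346771, 70.5873587218652], [586.5143181913563, 84.55767884398189, 97.33131284090587], [621.1542623668508, 120.57593906048085, 112.09285894360997]]
S 62 233 [[577.4103151091391, 52.508554694901825, 65.11104358557455], [611.6910853201501, 82.32791196758475, 68.0670044312584], [625.7924183907237, 118.43651272678946, 78.81711452038178]]
T 62 176 [[558.1790759407277, 58.84608348840491, 65.44732112598888], [590.6110742796712, 86.00577983743261, 70.12677346301632], [615.6942461647734, 119.2491921907983, 77.62130739252166]]
```

View pics/scA.png

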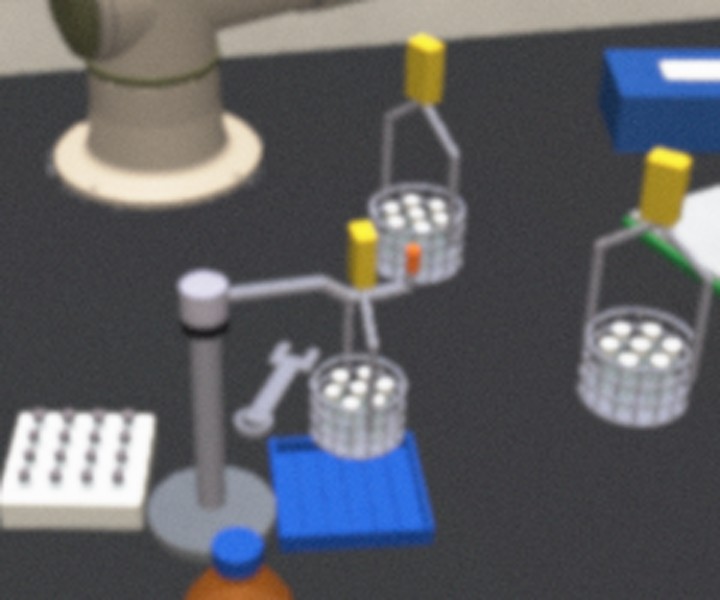

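View pics/tpA.png

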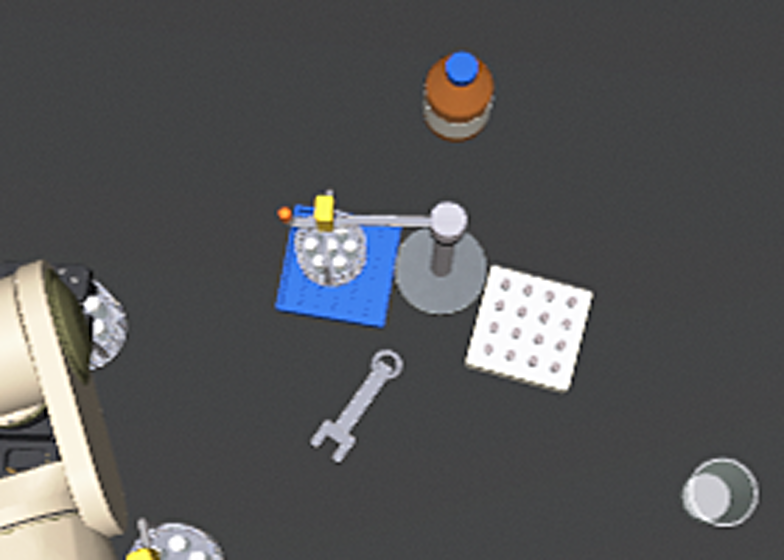

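The basket hangs by its bail in the dip, with the tab at (362,255) in the scene zoom. It is over the blue tray, the hook tip is unmoved, and the bystanders are in place. I'll wait briefly and check that it hangs still.

Emit:
move_arm:
  steps:
    - {"slide":[0,0,0],"rotation":[0,0,0],"hand":0.3}
    - {"slide":[0,0,0],"rotation":[0,0,0],"hand":0.3}
    - {"slide":[0,0,0],"rotation":[0,0,0],"hand":0.3}
    - {"slide":[0,0,0],"rotation":[0,0,0],"hand":0.3}
    - {"slide":[0,0,0],"rotation":[0,0,0],"hand":0.3}
    - {"slide":[0,0,0],"rotation":[0,0,0],"hand":0.3}
    - {"slide":[0,0,0],"rotation":[0,0,0],"hand":0.3}
    - {"slide":[0,0,0],"rotation":[0,0,0],"hand":0.3}

```text
time: 20.08
eef_pos: [384.7, 278.2, 302.9]
tcp_rot: [0.695, 0.719, -0.001, 0.0]
force: [-0.3, -0.5, -0.2]
width: 57.2
```

```bash
python3 chk.py B
```

```text
t 20.0833 p [384.683 278.171 302.926] yaw 2.0109363040544945 w 57.224100576593074 F [-0.295 -0.458 -0.197] q [ 0.379  0.146  1.442 -0.001  1.555  0.344]
(591, 87, 273.4, 2) slide [-19.83  19.95   2.96] rot [-0.001  0.001  0.   ]
tip S [array([377.259, 185.63 ])]
tip T [array([589.668, 124.604, 227.   ])]
S yellow [335.252  14.274] [-537.848  244.702  298.327]
S yellow [230.54   65.517] [-545.532 -181.305  118.955]
S yellow [381.336 122.517] [271.072 217.973 207.113]
S yellow [461.091 161.305] [513.548 345.664 209.171]
S yellow [360.324 183.983] [600.963  84.65  227.095]
T yellow [295.365 165.284] [588.813  87.065 243.103]
T yellow [230.809 292.173] [261.656 220.872 230.387]
S 70 663 [[558.3532278256973, 53.436994440785426, 73.0693956116173], [597.1058873840939, 83.16062941529398, 97.34917627154175], [627.7787473016176, 118.39071948248046, 110.09639320793467]]
T 70 314 [[558.412098644976, 56.99900431737628, 70.4892742172596], [586.5977022922525, 84.87450221304277, 96.1212794571278], [622.4362287033701, 120.7015313255924, 112.13747429447783]]
S 62 235 [[577.6794183913287, 53.50188465785325, 64.47491981167163], [611.4988080288213, 82.635613369401, 68.05067414033283], [625.9733126236074, 118.67758815015493, 79.25535239173006]]
T 62 177 [[558.614870854739, 58.820201278819354, 63.6986090825395], [590.5923350946487, 86.49574051085956, 70.19718152519476], [615.2716602887535, 118.5158730646334, 77.88249774929122]]
```

```bash
python3 -c "
from cell import ctrl
print(ctrl.hand_in())"
```

```text
the job is handed in; nothing more can be done
None
```

I swung the hook over the blue tray, hung the smallest basket in its dip by the bail, let go and handed in at about 20 s. No verdict came back.

**How it went:** I pinched the hook's orange tip and turned it along its arc. Then I gripped the basket by its yellow tab, lifted it upright, passed the bail over the tip and lowered it into the dip. I opened the fingers only once the force reading showed the hook had taken the weight, then drew the arm clear.

**Last checks:**
- **Position:** the basket's centre is at about (591, 86) mm and the tray's centre at about (591, 82) mm. That is about 4 mm off the middle, along the hook arm.
- **Stillness:** two looks 0.8 s apart agreed within the camera noise, both for the basket and for the hook tip.
- **Bystanders:** the beaker, bottle, spanner, rack and other baskets all look unmoved in the last pictures. I checked these by eye, not by measurement.
- **Forces:** the largest force I read was about 10 N, at the end of the hook swing. I only read it at the end of each move.

**One disagreement:** the reported tool height was about 35 mm lower than the cameras showed. Closing the fingers above the tip caught nothing, which confirmed the cameras, so I corrected for it in every grasp.

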